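# Move the pan to the other zone, lid it, and take the outer lid off again

### The arm

A 7-joint arm with a two-finger parallel gripper is mounted at the origin on a cart in front of the work surface, level with it; the furniture and walls round the work are solid. World frame = base frame: x ahead of the robot, y to its left, z up, the work surface at z = 0. Lengths are in m, angles in rad, forces in N, time in s.
With the tool pointing down it reaches from about 0.4 to 0.85 m from the base axis. Payload 4.5 kg.
Tool frame: the origin (TCP) lies at the very end of the fingers, on their centre line; the grasp point (between the pads) lies 19 mm behind it; z points along the fingers, y is the direction in which the jaws open and shut (so a half turn about z gives the same grasp; the last joint's range is limited). The gripper opens to 85 mm and grips with 20 to 120 N. Pads are 22 mm wide; open, the fingers measure 114 mm over their backs; the gripper's body (76 mm by 85 mm) begins 54 mm behind the grasp point. The pads swing forward as they close: fully open they stand 13 mm farther back than shut.
Start: joints at [-1.274, 0.689, -0.195, 1.565, 0.157, 0.902, -0.215], TCP at [0.162, 0.604, 0.231] pointing down, gripper open.
Joint ranges: [-3.01, 3.01], [-0.46, 2.08], [-1.47, 1.51], [0.13, 2.56], [-1, 4.14], [0.04, 2.09], [-2.66, 2.66]. Speed limits (rad/s): [2.57, 2.57, 3.14, 3.14, 3.14, 3.14, 3.14].

### API

Orientations are given as a unit quaternion [w, x, y, z].
In Python, from plant import r gives the robot as it stands.
- The arm moves only by the tool play_rows, never from a script. Its argument "motion" is a list of rows, each an object of numbers: "claw": the opening, from 0 (shut) to 1 (fully open); "x", "y", "z": the shift along the tool's x, y, z in units of 20 mm (1.0 is 20 mm); "wx", "wy", "wz": the turn, a rotation vector about the tool's x, y, z in units of 4 degrees (1.0 is 4 degrees). In form: [{"claw": .., "x": .., "y": .., "z": .., "wx": .., "wy": .., "wz": ..}, ...]. A call has 1 to 8 rows; each row shifts and turns the commanded pose from where the row before left it, along the tool's axes as they then stand; what a row does not reach is not made up. A row lasts 1/8 s, in which the tool goes at most 62.5 mm and 10.7 degrees, less where a joint would pass 70% of its speed; a pose out of reach is approached as far as the arm can. A call with a number of a shift or a turn outside -1 to 1 is refused whole. A call with a gripper value outside its range is refused whole. The fingers move at their own pace and stop on an object; "grip_force" is the grip in N (left out, the last holds). Time passes only in rows, so rows that do not move let the fingers close. It gives the time, the measured TCP pose, the force and the opening at its end, in the units of the state.
- r.get_state(): the state, without advancing time (a new reading comes with each control period).
- r.grab_frame(name): name is "side" or "top"; returns a dict with "image" (400x640x3 uint8, blue, green, red), "fx", "fy", "cx", "cy" (pixels), "world_to_cam" (4x4, takes a point from world to camera coordinates). Camera axes: x right, y up, looking along -z (the intrinsics and any distortion apply to the point x, -y, -z); pixel columns grow to the right and rows downward; lengths in m; the calibration is good to about 2 mm. A picture is of the moment at which its call begins. There is no depth.
- r.hand_in(): hands the job in, once; it reports no verdict.
The state is a dict: "time_s": time; "q": joint angles; "joint_vel": joint speeds; "joint_efforts": joint torques, N m; "ee_pos": TCP position; "tcp_rot": TCP orientation; "force": force on the tool from outside, world axes, zero at the start; "moment": the same for the moment, N m; "width": finger opening in m.
Only numpy, scipy, OpenCV 4.12 (cv2) and the standard library are available. Lean on these libraries where they do the work, as an engineer would, in place of code of your own. Each camera call takes 0.05 s, during which the arm holds its last target.

### The job

Slide the open saucepan along the warming plate, without lifting it, from the double-ring zone to the middle of the single-ring zone. Then pick up the nested pair of lids together by the inner lid's tall knob, lower the pair onto the pan so that the inner lid is fully seated in the rim, and let go. Finally take hold of the outer lid by its collar and lift it off alone, leaving the perforated inner lid seated undisturbed; finish while still holding the outer lid level, higher than the inner lid's knob and clear of it, and do not disturb the other things standing around.

Things in the scene. Friction and masses are not known exactly. Their poses are not given: they have to be found in the camera images.
- plate: fixed two-zone warming plate, white top in an aluminium frame, 190 (x) x 330 (y) x 10 mm; origin in the middle of its underside, flat top 10 mm above it; the two zones lie 83 mm either side of its middle along its y axis; wall cabinets hang over the back of the worktop, lower edge 0.63 m above it, front about 0.58 m ahead of the robot
- double_ring: the zone marked with two concentric thin printed rings (132 and 116 mm across), flat on the plate's top; origin at their centre; may be the left or the right zone
- single_ring: the zone marked with one thin printed ring 132 mm across, flat on the plate's top; origin at its centre; the pan's destination
- pan: open steel saucepan, round, 104 mm outside, 96 mm inside, 48 mm high, 0.6 kg, loose, starts on the double-ring zone; origin at the centre of its underside, z up; one straight stick handle points along its -x axis, roughly towards the robot
- pan_handle (a point): grip point on the pan's black stick handle, which is 14 mm wide and 14 mm high, runs level along the pan's x axis from 61 to 156 mm from the pan's centre; this point is 85 mm from the centre, 34 mm above the pan's underside; axes as the pan
- pan_rim (a point): centre of the pan's mouth, at rim height, 48 mm above its underside; axes as the pan
- inner_lid: steel inner lid, 0.17 kg: a plug 88 mm wide and 10 mm deep that drops into the pan, with a flange 102 mm wide and 5 mm thick that rests on the rim, vent holes, and in the middle a 12 mm stem with a black knob; origin at the centre of the plug's underside, z up; seated in the pan its origin lies 10 mm below the rim. At the start it stands on the worktop on its plug, with the outer lid over it
- knob (a point): grip point on the inner lid's black knob: round, 18 mm wide, upright; the knob spans 49 to 84 mm above the inner lid's origin, this point is 72 mm above it; the knob stands up through the outer lid's hole and sticks 36 mm out above the outer lid's collar. Lifting by the knob carries both lids
- outer_lid: aluminium outer lid, 0.13 kg: a disc 118 mm wide and 5 mm thick lying loosely on the inner lid's flange (side play 4 mm) with a low skirt reaching 4 mm below the disc and a 29 mm hole in the middle, round which stands a black collar; origin at the centre of the disc's underside, 15 mm above the inner lid's origin while nested; z up
- collar (a point): grip point on the outer lid's round black collar (39 mm outside, 29 mm inside): on the lid's axis, 27 mm above the outer lid's origin; the collar's top is 33 mm and the disc's top 5 mm above that origin. Nested, the inner lid's knob top is 42 mm above this point. Lifting by the collar lifts the outer lid alone
- pepper_mill: turned dark wooden pepper mill, 58 mm wide, 170 mm high; bystander, loose, not to be disturbed; origin at its underside
- salt_shaker: glass salt shaker, 44 mm wide, 90 mm high; bystander, loose, not to be disturbed; origin at its underside
- flat_tin: small flat round tin, 66 mm wide, 22 mm high; bystander, loose, not to be disturbed; origin at its underside
- egg_timer: round egg timer, 48 mm wide, 58 mm high; bystander, loose, not to be disturbed; origin at its underside
- coffee_cup: small two-tone cup with handle, 64 mm wide, 49 mm high; bystander, loose, not to be disturbed; origin at its underside
- tumbler: clear tumbler, 81 mm wide, 91 mm high; bystander, loose, not to be disturbed; origin at its underside

How it is judged:
On the way, in this order (a step that is already met when the one before it is completed fails the run):
1. the pan stands on the single-ring zone, the lids still nested and away from it (horizontal distance between pan and single_ring below 0.015 m and angle between pan's own z axis and vertical below 0.05 rad and linear speed of pan below 0.02 m/s and z of outer_lid in the frame of inner_lid below 0.02 m and horizontal distance between outer_lid and inner_lid below 0.008 m and horizontal distance between inner_lid and pan above 0.06 m), for 0.2 s.
2. both lids, nested, are seated on the pan and let go (horizontal distance between pan and single_ring below 0.015 m and angle between pan's own z axis and vertical below 0.05 rad and linear speed of pan below 0.02 m/s and z of inner_lid in the frame of pan_rim below -0.006 m and horizontal distance between inner_lid and pan below 0.008 m and angle between inner_lid's own z axis and vertical below 0.06 rad and z of outer_lid in the frame of inner_lid below 0.02 m and horizontal distance between outer_lid and inner_lid below 0.008 m and contact force between the arm and inner_lid below 0.1 N and contact force between the arm and outer_lid below 0.1 N), for 0.1 s.
At the end, for the whole second after the job is handed in: Pan upright within 15 mm of the single ring's centre; inner lid seated in it (4 mm of full depth, 8 mm of centre), level, still, untouched; outer lid held still in the fingers 70 mm or more above where it lay, within 0.2 rad of level, touching neither pan nor inner lid (horizontal distance between pan and single_ring below 0.015 m and angle between pan's own z axis and vertical below 0.05 rad and linear speed of each of pan, inner_lid below 0.02 m/s and z of inner_lid in the frame of pan_rim below -0.006 m and horizontal distance between inner_lid and pan below 0.008 m and angle between inner_lid's own z axis and vertical below 0.06 rad and contact force between each of the arm, outer_lid and inner_lid below 0.1 N and z of outer_lid in the frame of inner_lid above 0.085 m and angle between outer_lid's own z axis and vertical below 0.2 rad and linear speed of outer_lid below 0.03 m/s and contact force between the fingers and outer_lid above 1 N and contact force between outer_lid and pan below 0.1 N); the arm keeps its last pose, push and grip.
It fails at once if the pan is lifted more than 8 mm off the plate or tipped by more than 0.15 rad (z of pan in the frame of plate above 0.018 m or angle between pan's own z axis and vertical above 0.15 rad).
It fails at once if the outer lid comes off (by more than 10 mm) while the inner lid is not seated in the pan (z of outer_lid in the frame of inner_lid above 0.025 m and not (z of inner_lid in the frame of pan_rim below -0.006 m and horizontal distance between inner_lid and pan below 0.008 m and angle between inner_lid's own z axis and vertical below 0.06 rad)).
It fails at once if a bystander is moved by more than 30 mm (distance of any of pepper_mill, salt_shaker, flat_tin, egg_timer, coffee_cup, tumbler from where it was at the start of the episode above 0.03 m).
It also fails if it takes over 58 s, if anything falls off the work surface, if the arm or the gripper's body presses on something with over 40 N, if the wrist force passes 120 N, or if a joint passes its speed limit or range.

## Working session

There is one attempt and no reset: what is moved stays moved. The work goes in short steps, Python scripts to look and compute and a tool call to move; the robot and the scene stay as the last step left them, time stands still between calls to the robot, and variables do not carry over. Pictures are saved under pics/ and viewed, and the job is handed in when it is done.

Besides the shell and the picture viewer there is one more tool, called after "Request:" by a JSON object that holds its "op" and its "data". play_rows: Moves the arm, as the interface text tells. Its arguments: {"type":"object","properties":{"motion":{"type":"array","items":{"type":"object","properties":{"claw":{"type":"number"},"x":{"type":"number"},"y":{"type":"number"},"z":{"type":"number"},"wx":{"type":"number"},"wy":{"type":"number"},"wz":{"type":"number"}}}},"grip_force":{"type":"number"}},"required":["motion"]}

```bash
ls; mkdir -p pics; python3 - <<'E'
from plant import r
import cv2
s=r.get_state(); print(s)
for n in("side","top"):
    f=r.grab_frame(n); cv2.imwrite(f"pics/{n}0.png",f["image"]); print(n,f["fx"],f["fy"],f["cx"],f["cy"],f["world_to_cam"],[k for k in f])
E
```

```text
pics
{'time_s': 0.0, 'q': array([-1.27421616,  0.69002674, -0.19451251,  1.56639428,  0.15734659,
        0.90249742, -0.21512142]), 'joint_vel': array([ 0.00075379, -0.00052847,  0.00084612,  0.00081079,  0.0004852 ,
       -0.00222579,  0.00030685]), 'joint_efforts': array([-6.49514113e-04, -5.39606416e+01, -1.26679078e+00, -1.58541065e+01,
        9.07351583e-03,  9.51338588e-03, -1.11526771e-05]), 'ee_pos': array([0.16224069, 0.60287336, 0.23044396]), 'tcp_rot': array([-3.92168199e-05,  1.30964262e-01,  9.91386621e-01, -9.63495345e-04]), 'force': array([-0.79824332,  0.46754159,  0.97623125]), 'moment': array([ 0.01057388,  0.00358943, -0.02102294]), 'width': 0.08540268954282025}
side 471.4690944804758 471.4690944804758 322.4878794766294 201.8274904168271 [[ 8.49547258e-01 -5.27512238e-01 -5.43966266e-04 -4.57056281e-01]
 [ 3.12074707e-01  5.01757773e-01  8.06751830e-01 -2.50603443e-01]
 [-4.25298524e-01 -6.85543563e-01  5.90890167e-01 -1.38227404e+00]
 [ 0.00000000e+00  0.00000000e+00  0.00000000e+00  1.00000000e+00]] ['image', 'fx', 'fy', 'cx', 'cy', 'world_to_cam']
top 380.8908626370799 380.8908626370799 324.24778113447036 201.24457100601782 [[-0.01761028 -0.99977841 -0.01153318  0.03419835]
 [ 0.99329854 -0.01881163  0.11403563 -0.56343316]
 [-0.11422732 -0.00944769  0.99340971 -1.08721081]
 [ 0.          0.          0.          1.        ]] ['image', 'fx', 'fy', 'cx', 'cy', 'world_to_cam']
```

View pics/side0.png

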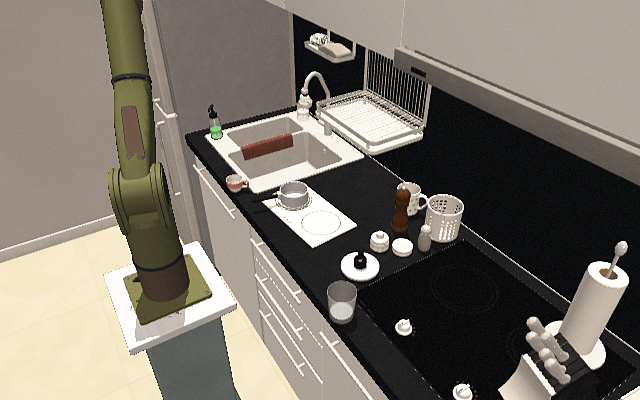

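View pics/top0.png

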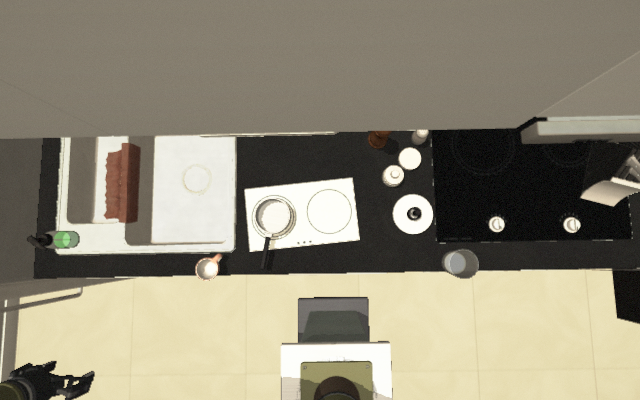

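The pan is on the left zone, around (273,215) in the top view. The single ring is at (330,211), and the lids are at (413,213). Next I enlarge to measure.

```bash
cat > h.py <<'E'
import numpy as np, cv2
C={"side":(471.469,322.488,201.827,np.array([[ 8.49547258e-01,-5.27512238e-01,-5.43966266e-04,-4.57056281e-01],[3.12074707e-01,5.01757773e-01,8.06751830e-01,-2.50603443e-01],[-4.25298524e-01,-6.85543563e-01,5.90890167e-01,-1.38227404e+00]])),
"top":(380.8909,324.2478,201.2446,np.array([[-0.01761028,-0.99977841,-0.01153318,0.03419835],[0.99329854,-0.01881163,0.11403563,-0.56343316],[-0.11422732,-0.00944769,0.99340971,-1.08721081]]))}
def proj(n,P):
    f,cx,cy,M=C[n]; P=np.atleast_2d(P); c=P@M[:,:3].T+M[:,3]
    return np.c_[cx+f*c[:,0]/-c[:,2], cy+f*-c[:,1]/-c[:,2]]
def back(n,uv,z):
    f,cx,cy,M=C[n]; R=M[:,:3]; o=-R.T@M[:,3]
    d=R.T@np.array([(uv[0]-cx)/f,-(uv[1]-cy)/f,-1]); t=(z-o[2])/d[2]; return o+t*d
def circ(c,rad,z,n=90):
    a=np.linspace(0,2*np.pi,n); return np.c_[c[0]+rad*np.cos(a),c[1]+rad*np.sin(a),np.full(n,z)]
def crop(img,u0,v0,u1,v1,k,out,n=None,curves=()):
    c=cv2.resize(img[v0:v1,u0:u1],None,fx=k,fy=k,interpolation=cv2.INTER_CUBIC)
    for P,col in curves:
        p=((proj(n,P)-[u0,v0]+0.5)*k-0.5)
        cv2.polylines(c,[np.round(p*8).astype(int)],False,col,1,cv2.LINE_AA,3)
    cv2.imwrite(out,c)
E
python3 - <<'E'
from h import *
t=cv2.imread("pics/top0.png");s=cv2.imread("pics/side0.png")
crop(t,235,165,365,275,6,"pics/t1.png");crop(t,360,120,490,280,3.75*1,"pics/t2.png");crop(s,225,165,365,255,5.5,"pics/s1.png");crop(s,325,175,445,330,3.8,"pics/s2.png")
for n,uv,z in [("top",(330,211),.01),("top",(273,215),.058),("top",(413,213),.03)]: print(back(n,uv,z))
E
```

```text
[0.53686671 0.00743411 0.01      ]
[0.52414798 0.17113896 0.058     ]
[ 0.52468651 -0.23527597  0.03      ]
```

View pics/t1.png

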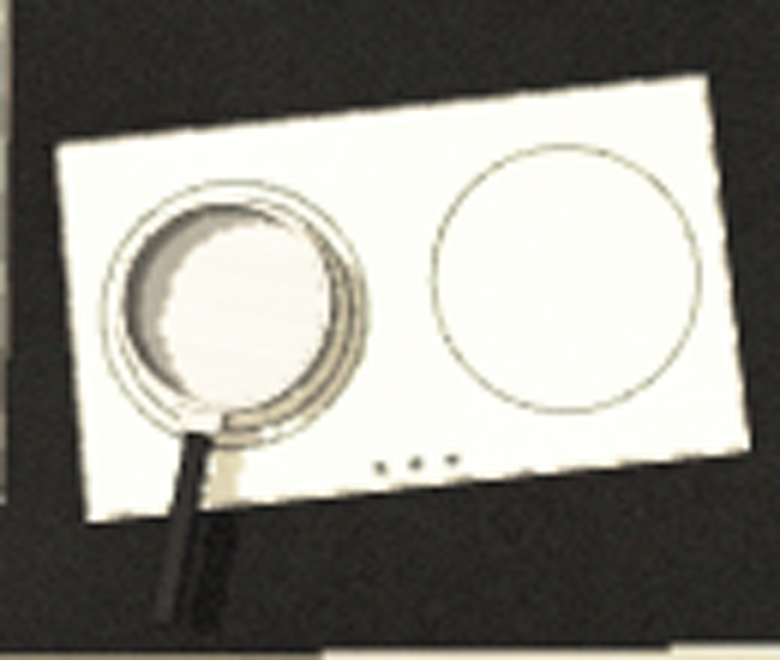

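View pics/t2.png

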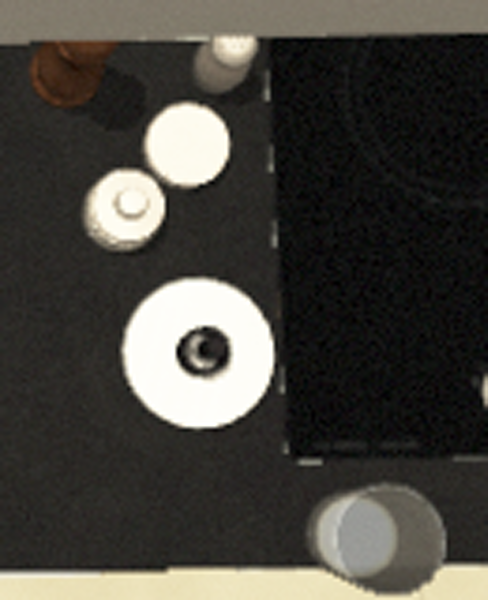

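View pics/s1.png

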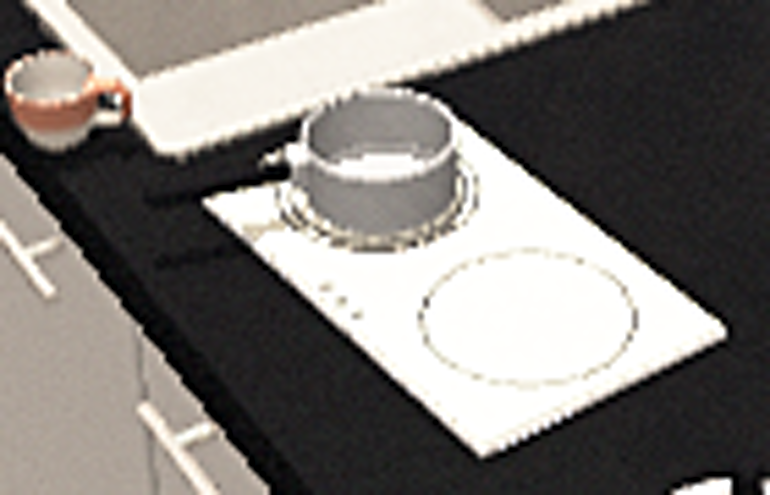

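View pics/s2.png

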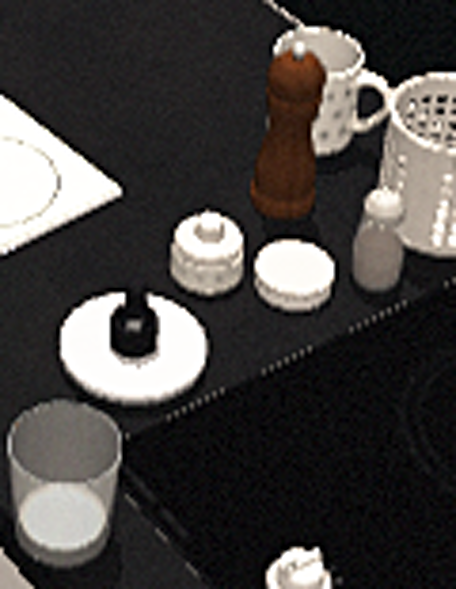

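```bash
python3 - <<'E'
from h import *
t=cv2.imread("pics/top0.png");s=cv2.imread("pics/side0.png")
sr=back("top",(329.0,211.0),.01); dr=back("top",(273.75,217.1),.01); lid=back("top",(412.4,213.9),.02)
print(sr,dr,lid,np.linalg.norm(sr-dr), 'plate yaw',np.degrees(np.arctan2(-(dr-sr)[0],(dr-sr)[1])))
h1=back("top",(235+198.5/6-.5,165+435.5/6-.5),.051);h2=back("top",(235+165.5/6-.5,165+620.5/6-.5),.051);print(h1,h2)
G=(0,200,0);R=(0,0,255);B=(255,0,0)
cur=[(circ(sr,.066,.01),G),(circ(dr,.066,.01),G),(circ(dr,.052,.058),R),(circ(dr,.048,.058),R),(circ(dr,.052,.01),B),(np.array([h1,h2]),R)]
crop(t,235,165,365,275,6,"pics/t1b.png","top",cur);crop(s,225,165,365,255,5.5,"pics/s1b.png","side",cur)
cur=[(circ(lid,.059,.02),R),(circ(lid,.059,.011),G),(circ(lid,.009,.084),R),(circ(lid,.0195,.048),B)]
crop(t,360,120,490,280,3.75,"pics/t2b.png","top",cur);crop(s,325,175,445,330,3.8,"pics/s2b.png","side",cur)
E
```

```text
[0.53692242 0.01042286 0.01      ] [0.52170375 0.17587897 0.01      ] [ 0.52285017 -0.23562159  0.02      ] 0.16615454287218806 plate yaw 5.25528597950884
[0.46158548 0.1878363  0.051     ] [0.37468897 0.20352878 0.051     ]
```

View pics/t1b.png

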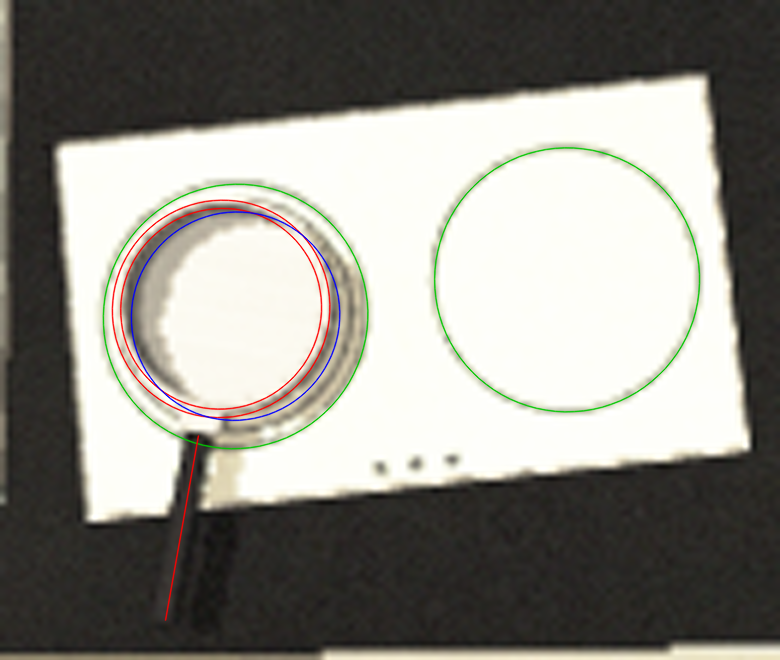

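View pics/s1b.png

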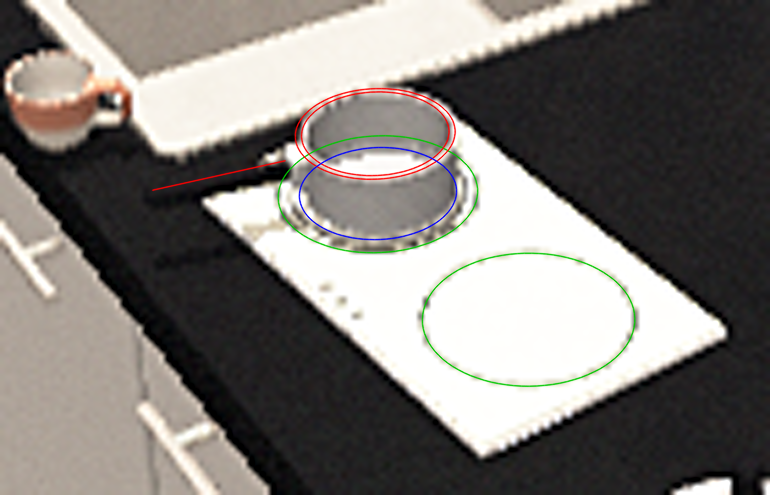

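View pics/t2b.png

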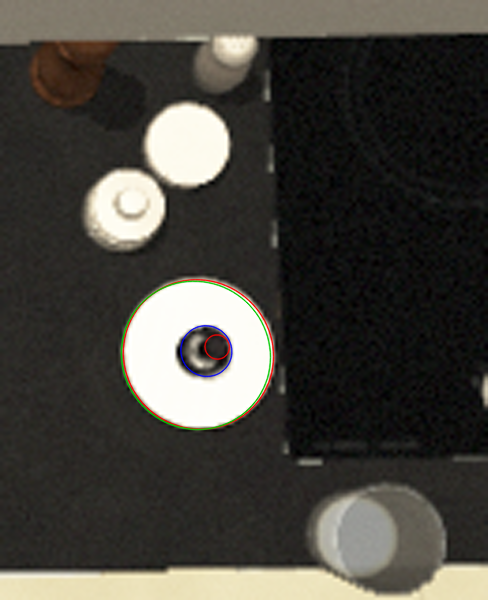

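View pics/s2b.png

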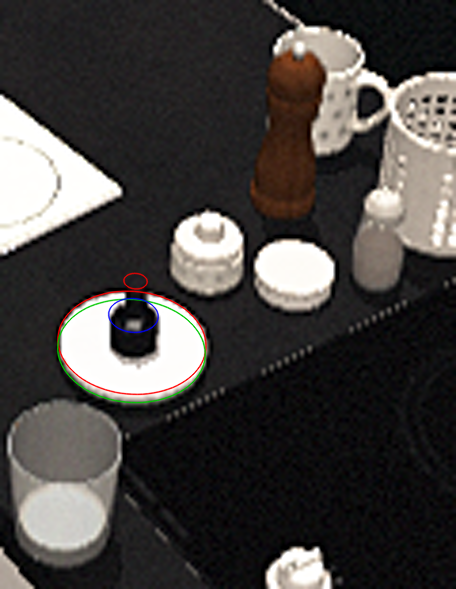

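```bash
python3 - <<'E'
from h import *
g=lambda i:(255*(i/255.)**.4).astype(np.uint8)
t=g(cv2.imread("pics/top0.png"));s=g(cv2.imread("pics/side0.png"))
crop(t,250,190,315,275,7,"pics/t3.png");crop(s,245,170,325,225,9,"pics/s3.png");crop(s,330,225,390,300,7.5,"pics/s4.png");crop(t,385,185,440,240,8,"pics/t4.png")
a=cv2.imread("pics/t3.png");b=cv2.imread("pics/t4.png");h=max(a.shape[0],b.shape[0])
P=lambda x:cv2.copyMakeBorder(x,0,h-x.shape[0],0,0,cv2.BORDER_CONSTANT)
cv2.imwrite("pics/tt.png",cv2.hconcat([P(a)[:, :],P(b)])[:, :800])
print(a.shape,b.shape)
E
```

```text
(595, 455, 3) (440, 440, 3)
```

View pics/t3.png

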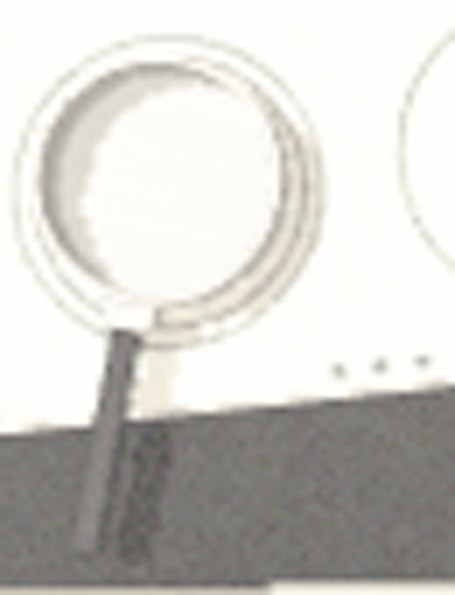

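View pics/s3.png

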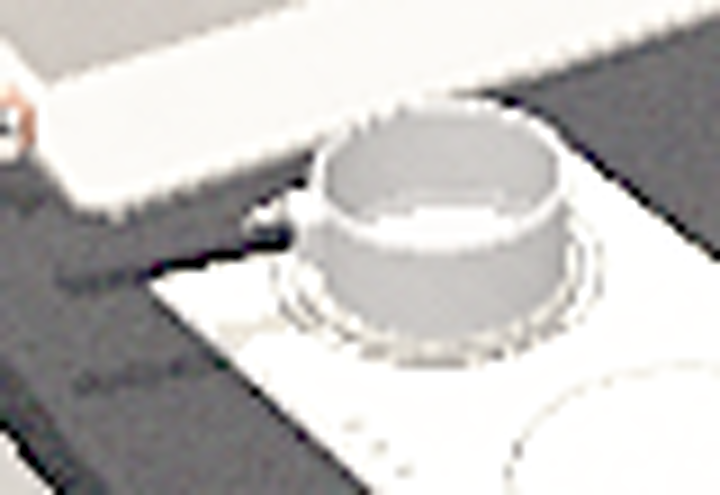

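View pics/s4.png

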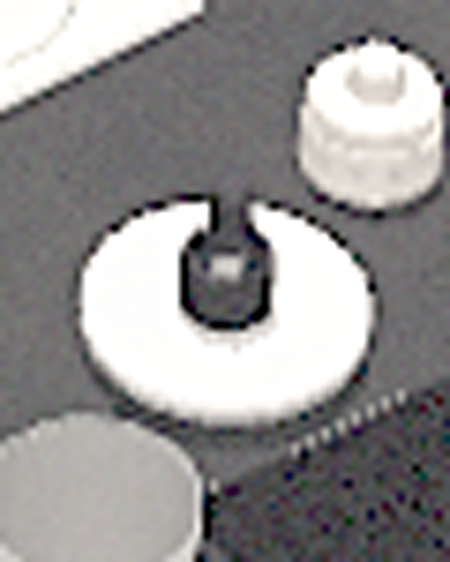

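View pics/t4.png

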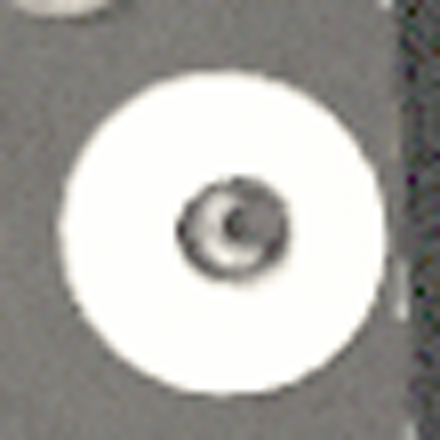

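```bash
cat >> h.py <<'E'
from scipy.spatial.transform import Rotation as Rn
def rel(target, yaw=None):
    from plant import r
    s=r.get_state(); w,x,y,z=s["tcp_rot"]; R=Rn.from_quat([x,y,z,w]).as_matrix()
    print("t",round(s["time_s"],2),"tcp",s["ee_pos"].round(4),"tool units",(R.T@(np.array(target)-s["ee_pos"])/.02).round(3),"yaw of tool y",np.degrees(np.arctan2(R[1,1],R[0,1])).round(2),"tool z",R[:,2].round(4),"F",s["force"].round(1),"w",s["width"].round(4))
    print("q",s["q"].round(2))
E
python3 - <<'E'
from h import *
a=back("top",(266.9,236.9),.051);b=back("top",(262.2,268.4),.051);print(a,b,np.linalg.norm(a-b)); d=(a-b)/np.linalg.norm(a-b);print(d, b+d*.156, np.degrees(np.arctan2(d[1],d[0])))
# side: handle tip (60,280), root (290,243) s3 k9
a=back("side",(245+285/9-.5,170+238/9-.5),.044);b=back("side",(245+60/9-.5,170+280/9-.5),.044);print(a,b)
for n,uv,z in [("cup",(206,268),.05),("timer",(392.6,175.5),.05),("tin",(409.5,158),.02),("tumbler",(462,264),.05)]: print(n,back("top",uv,z))
rel([.438,.191,.2])
E
```

```text
[0.46214355 0.18979667 0.051     ] [0.37332945 0.20319565 0.051     ] 0.08981913385948721
[ 0.98881046 -0.14917731  0.        ] [0.52758388 0.17992399 0.051     ] -8.579253729995077
[0.45884379 0.18505523 0.044     ] [0.37130673 0.20627606 0.044     ]
cup [0.37710639 0.3636057  0.05      ]
timer [ 0.63356454 -0.17645284  0.05      ]
tin [ 0.69127162 -0.23433174  0.02      ]
tumbler [ 0.37597367 -0.36260727  0.05      ]Traceback (most recent call last):
  File "<stdin>", line 6, in <module>
  File "h.py", line 22, in rel
    print("t",round(s["time_s"],2),"tcp",s["ee_pos"].round(4),"tool units",(R.T@(np.array(target)-s["ee_pos"])/.02).round(3),"yaw of tool y",np.degrees(np.arctan2(R[1,1],R[0,1])).round(2),"tool z",R[:,2].round(4),"F",s["force"].round(1),"w",s["width"].round(4))
                                                                                                                                                                                                                                                 ^^^^^^^^^^^^^^^^
AttributeError: 'float' object has no attribute 'round'
```

```bash
sed -i 's/s\["width"\].round(4)/round(float(s["width"]),4)/' h.py; python3 -c "
from h import *
rel([.437,.1915,.2])"
```

```text
t 0.1 tcp [0.1622 0.6029 0.2306] tool units [-18.608 -16.296   1.558] yaw of tool y 74.95 tool z [-3.0e-04 -1.7e-03 -1.0e+00] F [ 0.1 -0.3 -0.1] w 0.0854
q [-1.27  0.69 -0.19  1.57  0.16  0.9  -0.22]
```

Request:
{"op": "play_rows", "data": {"motion": [{"claw":1,"x":-1,"y":-0.88},{"claw":1,"x":-1,"y":-0.88},{"claw":1,"x":-1,"y":-0.88},{"claw":1,"x":-1,"y":-0.88},{"claw":1,"x":-1,"y":-0.88},{"claw":1,"x":-1,"y":-0.88},{"claw":1,"x":-1,"y":-0.88},{"claw":1,"x":-1,"y":-0.88}], "grip_force": 40}}

```text
$.motion[0]: bad value
```

Request:
{"op": "play_rows", "data": {"motion": [{"claw":1,"x":-1,"y":-0.88},{"claw":1,"x":-1,"y":-0.88},{"claw":1,"x":-1,"y":-0.88},{"claw":1,"x":-1,"y":-0.88},{"claw":1,"x":-1,"y":-0.88},{"claw":1,"x":-1,"y":-0.88},{"claw":1,"x":-1,"y":-0.88,"z":0.5},{"claw":1,"x":-1,"y":-0.88,"z":0.5}]}}

```text
$.motion[0]: bad value
```

Request:
{"op": "play_rows", "data": {"motion": [{"claw":1,"x":-1,"y":-0.88,"z":0.3},{"claw":1,"x":-1,"y":-0.88,"z":0.3},{"claw":1,"x":-0.6,"y":-0.45,"wz":-0.6},{"claw":1,"wz":-0.6},{"claw":1},{"claw":1}]}}

```text
$.motion[0]: bad value
```

```bash
python3 -c "
from h import *
rel([.437,.1915,.025])"
```

```text
t 0.1 tcp [0.1622 0.6029 0.2306] tool units [-18.607 -16.281  10.308] yaw of tool y 74.95 tool z [-3.0e-04 -1.7e-03 -1.0e+00] F [ 0.1 -0.3 -0.1] w 0.0854
q [-1.27  0.69 -0.19  1.57  0.16  0.9  -0.22]
```

Every call was refused, so I suspect each row must carry all seven fields.

Request:
{"op": "play_rows", "data": {"motion": [{"claw":1,"x":-1,"y":-0.88,"z":0,"wx":0,"wy":0,"wz":0},{"claw":1,"x":-1,"y":-0.88,"z":0,"wx":0,"wy":0,"wz":0},{"claw":1,"x":-1,"y":-0.88,"z":0,"wx":0,"wy":0,"wz":0},{"claw":1,"x":-1,"y":-0.88,"z":0,"wx":0,"wy":0,"wz":0},{"claw":1,"x":-1,"y":-0.88,"z":0,"wx":0,"wy":0,"wz":0},{"claw":1,"x":-1,"y":-0.88,"z":0,"wx":0,"wy":0,"wz":0},{"claw":1,"x":-1,"y":-0.88,"z":0,"wx":0,"wy":0,"wz":0},{"claw":1,"x":-1,"y":-0.88,"z":0,"wx":0,"wy":0,"wz":0}], "grip_force": 40}}

```text
time_s: 1.1
ee_pos: [0.2806, 0.425, 0.231]
tcp_rot: [-0.0, 0.131, 0.991, -0.0]
force: [-0.3, 0.1, 1.7]
width: 0.0852
```

Request:
{"op": "play_rows", "data": {"motion": [{"claw":1,"x":-1,"y":-0.87,"z":0,"wx":0,"wy":0,"wz":0},{"claw":1,"x":-1,"y":-0.87,"z":0,"wx":0,"wy":0,"wz":0},{"claw":1,"x":-1,"y":-0.87,"z":0,"wx":0,"wy":0,"wz":0},{"claw":1,"x":-1,"y":-0.87,"z":0,"wx":0,"wy":0,"wz":0},{"claw":1,"x":-1,"y":-0.87,"z":0.5,"wx":0,"wy":0,"wz":0},{"claw":1,"x":-1,"y":-0.87,"z":0.5,"wx":0,"wy":0,"wz":0},{"claw":1,"x":-1,"y":-0.87,"z":0.7,"wx":0,"wy":0,"wz":0},{"claw":1,"x":-1,"y":-0.87,"z":0.8,"wx":0,"wy":0,"wz":0}]}}

```text
time_s: 2.1
ee_pos: [0.3991, 0.2494, 0.1808]
tcp_rot: [0.0, 0.131, 0.991, 0.0]
force: [1.0, 0.1, -0.5]
width: 0.0854
```

Request:
{"op": "play_rows", "data": {"motion": [{"claw":1,"x":-1,"y":-0.87,"z":0.8,"wx":0,"wy":0,"wz":0},{"claw":1,"x":-1,"y":-0.87,"z":0.8,"wx":0,"wy":0,"wz":0},{"claw":1,"x":-0.6,"y":-0.5,"z":0.5,"wx":0,"wy":0,"wz":-0.6},{"claw":1,"x":0,"y":0,"z":0,"wx":0,"wy":0,"wz":-0.6},{"claw":1,"x":0,"y":0,"z":0,"wx":0,"wy":0,"wz":0}]}}

```text
time_s: 2.72
ee_pos: [0.4369, 0.1942, 0.1395]
tcp_rot: [-0.0, 0.089, 0.996, 0.001]
force: [-1.2, -0.1, -1.1]
width: 0.0855
```

```bash
python3 -c "
from h import *
rel([.437,.1915,.025])
from plant import r
a=r.grab_frame('top')['image'];b=r.grab_frame('side')['image']
cv2.imwrite('pics/x1t.png',a);cv2.imwrite('pics/x1s.png',b)
crop(a,215,165,345,275,6,'pics/x1tc.png')
crop(b,205,120,345,235,5.5,'pics/x1sc.png')"
```

```text
t 2.73 tcp [0.4369 0.1942 0.1395] tool units [-0.033 -0.138  5.725] yaw of tool y 79.8 tool z [-2.e-04  1.e-03 -1.e+00] F [-1.2 -0.1 -1.1] w 0.0855
q [-0.37  0.66 -0.22  2.09  0.33  0.42  0.54]
```

View pics/x1tc.png

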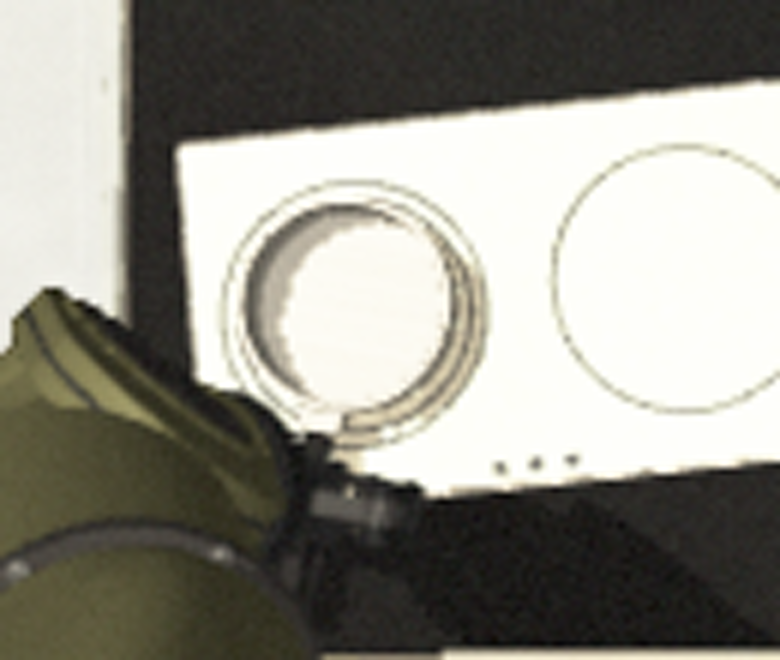

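View pics/x1sc.png

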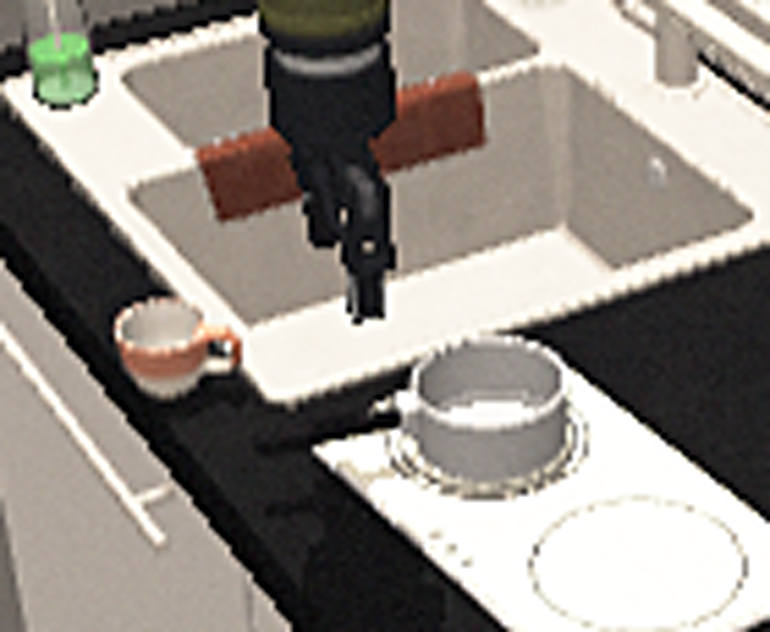

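Request:
{"op": "play_rows", "data": {"motion": [{"claw":1,"x":0,"y":-0.14,"z":1,"wx":0,"wy":0,"wz":0},{"claw":1,"x":0,"y":0,"z":1,"wx":0,"wy":0,"wz":0},{"claw":1,"x":0,"y":0,"z":1,"wx":0,"wy":0,"wz":0},{"claw":1,"x":0,"y":0,"z":1,"wx":0,"wy":0,"wz":0},{"claw":0.6,"x":0,"y":0,"z":1,"wx":0,"wy":0,"wz":0},{"claw":0.4,"x":0,"y":0,"z":0.65,"wx":0,"wy":0,"wz":0},{"claw":0.35,"x":0,"y":0,"z":0,"wx":0,"wy":0,"wz":0}]}}

```text
time_s: 3.7
ee_pos: [0.4363, 0.1909, 0.0259]
tcp_rot: [-0.0, 0.089, 0.996, -0.0]
force: [1.5, -0.7, 0.4]
width: 0.0326
```

```bash
python3 -c "
from h import *
rel([.437,.1915,.025])
from plant import r
b=r.grab_frame('side')['image']
crop(b,205,120,345,235,5.5,'pics/x2sc.png')"
```

```text
t 3.7 tcp [0.4363 0.1909 0.0259] tool units [-0.032  0.035  0.045] yaw of tool y 79.8 tool z [-8.e-04 -3.e-04 -1.e+00] F [ 1.5 -0.7  0.4] w 0.0326
q [-0.47  0.89 -0.06  2.14  0.41  0.12  0.47]
```

View pics/x2sc.png

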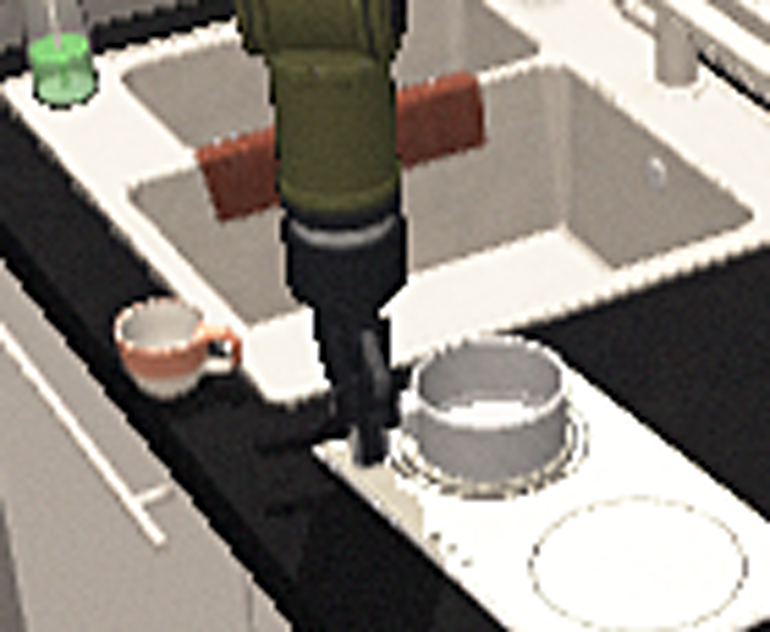

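Request:
{"op": "play_rows", "data": {"motion": [{"claw":0,"x":0,"y":0,"z":0,"wx":0,"wy":0,"wz":0},{"claw":0,"x":0,"y":0,"z":0,"wx":0,"wy":0,"wz":0},{"claw":0,"x":0,"y":0,"z":0,"wx":0,"wy":0,"wz":0},{"claw":0,"x":0,"y":0,"z":0,"wx":0,"wy":0,"wz":0}]}}

```text
time_s: 4.25
ee_pos: [0.437, 0.191, 0.027]
tcp_rot: [0.001, 0.089, 0.996, 0.001]
force: [-0.8, 1.2, 6.7]
width: 0.0134
```

```bash
python3 -c "
from h import *
from plant import r
b=r.grab_frame('side')['image'];t=r.grab_frame('top')['image']
rel([.4363+.0152,.1909-.1655,.0259])
crop(b,205,120,345,235,5.5,'pics/x3sc.png');cv2.imwrite('pics/x3s.png',b);cv2.imwrite('pics/x3t.png',t)
crop(t,235,165,365,275,6,'pics/x3tc.png')
"
```

```text
t 4.35 tcp [0.437  0.1911 0.027 ] tool units [-2.186 -8.022  0.044] yaw of tool y 79.75 tool z [ 0.0011  0.0012 -1.    ] F [-1.2  0.9  5.6] w 0.0133
q [-0.47  0.88 -0.06  2.14  0.41  0.12  0.47]
```

View pics/x3tc.png

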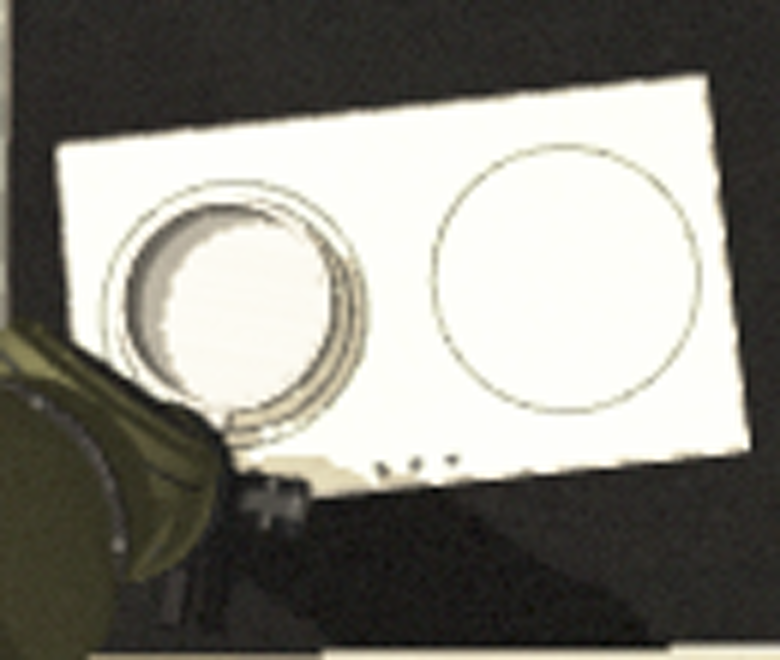

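Request:
{"op": "play_rows", "data": {"motion": [{"claw":0,"x":-0.08,"y":-0.3,"z":0,"wx":0,"wy":0,"wz":0},{"claw":0,"x":-0.15,"y":-0.5,"z":0,"wx":0,"wy":0,"wz":0},{"claw":0,"x":-0.17,"y":-0.6,"z":0,"wx":0,"wy":0,"wz":0},{"claw":0,"x":-0.17,"y":-0.6,"z":0,"wx":0,"wy":0,"wz":0},{"claw":0,"x":-0.17,"y":-0.6,"z":0,"wx":0,"wy":0,"wz":0},{"claw":0,"x":-0.16,"y":-0.6,"z":0,"wx":0,"wy":0,"wz":0},{"claw":0,"x":-0.1,"y":-0.5,"z":0,"wx":0,"wy":0,"wz":0},{"claw":0,"x":-0.1,"y":-0.3,"z":0,"wx":0,"wy":0,"wz":0}]}}

```text
time_s: 5.35
ee_pos: [0.4455, 0.1113, 0.0269]
tcp_rot: [0.002, 0.087, 0.996, 0.003]
force: [-1.3, 7.7, 5.5]
width: 0.0134
```

```bash
python3 -c "
from h import *
from plant import r
t=r.grab_frame('top')['image']
rel([.437+.0152,.191-.1653,.0265])
cv2.imwrite('pics/x4t.png',t)
crop(t,235,165,365,275,6,'pics/x4tc.png')
"
```

```text
t 5.4 tcp [0.4456 0.1103 0.0269] tool units [-1.062e+00 -4.108e+00  1.000e-03] yaw of tool y 79.94 tool z [ 0.0038  0.0053 -1.    ] F [0.3 4.9 5.4] w 0.013
q [-0.31  0.88 -0.04  2.2   0.51  0.06  0.55]
```

View pics/x4tc.png

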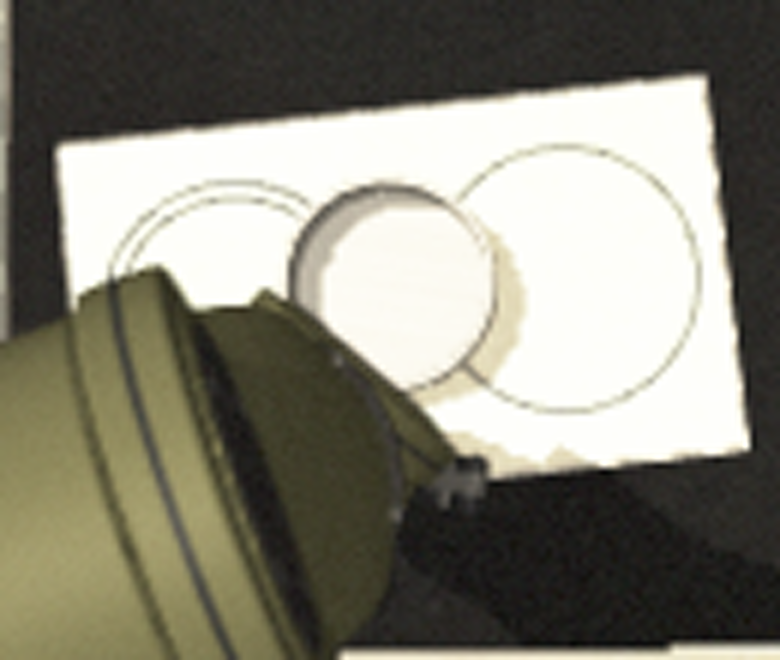

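The jaws hold the handle, but joint 6 is near its lower limit at 0.06. I'll turn the pan about 20° on the way so the grip point stays farther from the base.

Request:
{"op": "play_rows", "data": {"motion": [{"claw":0,"x":-0.18,"y":-0.24,"z":0,"wx":0,"wy":0,"wz":0.5},{"claw":0,"x":-0.18,"y":-0.24,"z":0,"wx":0,"wy":0,"wz":0.5},{"claw":0,"x":-0.18,"y":-0.24,"z":0,"wx":0,"wy":0,"wz":0.5},{"claw":0,"x":-0.18,"y":-0.24,"z":0,"wx":0,"wy":0,"wz":0.5},{"claw":0,"x":-0.18,"y":-0.24,"z":0,"wx":0,"wy":0,"wz":0.5},{"claw":0,"x":-0.18,"y":-0.24,"z":0,"wx":0,"wy":0,"wz":0.5}]}}

```text
time_s: 6.15
ee_pos: [0.4591, 0.0784, 0.0269]
tcp_rot: [0.002, 0.191, 0.982, 0.003]
force: [0.0, 7.2, 4.6]
width: 0.0134
```

```bash
python3 -c "
from h import *
rel([.4626,.0539,.0265])
"
```

```text
t 6.15 tcp [0.4591 0.0784 0.0269] tool units [-0.622 -1.069  0.016] yaw of tool y 67.99 tool z [ 0.0044  0.0062 -1.    ] F [0.  7.2 4.6] w 0.0134
q [-0.23  0.88 -0.05  2.18  0.44  0.08  0.48]
```

Request:
{"op": "play_rows", "data": {"motion": [{"claw":0,"x":-0.17,"y":-0.25,"z":0,"wx":0,"wy":0,"wz":0.5},{"claw":0,"x":-0.17,"y":-0.25,"z":0,"wx":0,"wy":0,"wz":0.5},{"claw":0,"x":-0.17,"y":-0.25,"z":0,"wx":0,"wy":0,"wz":0.5},{"claw":0,"x":-0.17,"y":-0.25,"z":0,"wx":0,"wy":0,"wz":0.5},{"claw":0,"x":0,"y":0,"z":0,"wx":0,"wy":0,"wz":0},{"claw":0,"x":0,"y":0,"z":0,"wx":0,"wy":0,"wz":0}]}}

```text
time_s: 6.9
ee_pos: [0.4635, 0.0527, 0.0269]
tcp_rot: [0.002, 0.26, 0.966, 0.002]
force: [2.2, 4.4, 4.3]
width: 0.0132
```

```bash
python3 -c "
from h import *
from plant import r
t=r.grab_frame('top')['image'];s=r.grab_frame('side')['image']
rel([.4626,.0539,.0265])
sr=[.5369,.0104]
G=(0,200,0);R=(0,0,255)
cur=[(circ(sr,.066,.01),G),(circ(sr,.052,.058),R),(circ(sr,.048,.058),R)]
crop(t,235,165,365,275,6,'pics/x5tc.png','top',cur)
crop(s,225,150,365,255,5.5,'pics/x5sc.png','side',cur)
"
```

```text
t 7.0 tcp [0.4634 0.0528 0.0269] tool units [0.064 0.029 0.021] yaw of tool y 59.89 tool z [ 0.0049  0.0035 -1.    ] F [2.5 4.2 5.1] w 0.013
q [-0.18  0.88 -0.04  2.18  0.39  0.08  0.44]
```

View pics/x5tc.png

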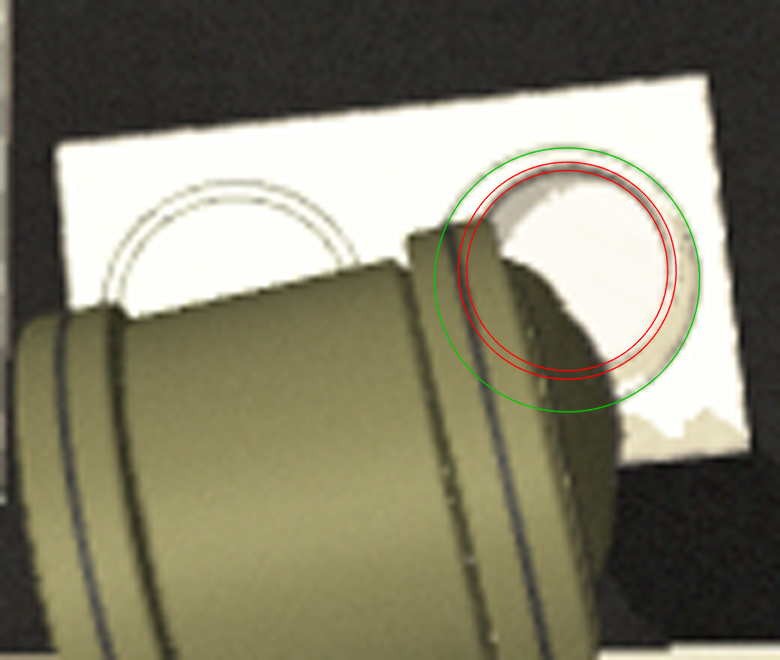

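View pics/x5sc.png

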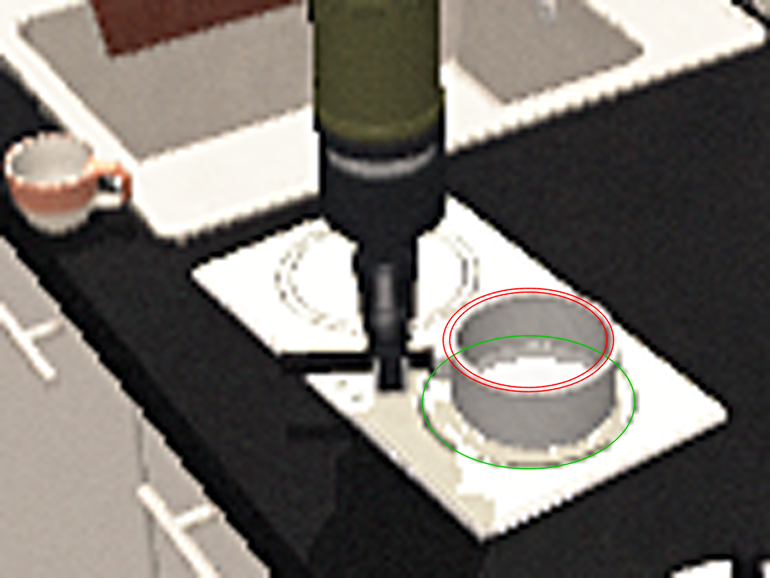

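Request:
{"op": "play_rows", "data": {"motion": [{"claw":0.5,"x":0,"y":0,"z":0,"wx":0,"wy":0,"wz":0},{"claw":0.6,"x":0,"y":0,"z":0,"wx":0,"wy":0,"wz":0},{"claw":0.7,"x":0,"y":0,"z":0,"wx":0,"wy":0,"wz":0},{"claw":0.7,"x":0,"y":0,"z":-0.6,"wx":0,"wy":0,"wz":0},{"claw":0.7,"x":0,"y":0,"z":-1,"wx":0,"wy":0,"wz":0},{"claw":0.7,"x":0,"y":0,"z":-1,"wx":0,"wy":0,"wz":0},{"claw":0.7,"x":0,"y":0,"z":-1,"wx":0,"wy":0,"wz":0},{"claw":0.7,"x":0,"y":0,"z":-1,"wx":0,"wy":0,"wz":0}]}}

```text
time_s: 8.0
ee_pos: [0.4609, 0.0503, 0.1197]
tcp_rot: [0.0, 0.261, 0.965, -0.0]
force: [0.3, 0.1, 0.0]
width: 0.0599
```

```bash
python3 -c "
from h import *
rel([.523,-.2355,.14])
"
```

```text
t 8.0 tcp [0.4609 0.0503 0.1197] tool units [ -9.886 -10.775  -1.012] yaw of tool y 59.73 tool z [ 2.e-04 -3.e-04 -1.e+00] F [0.3 0.1 0. ] w 0.0599
q [-0.1   0.69 -0.18  2.14  0.35  0.34  0.48]
```

Request:
{"op": "play_rows", "data": {"motion": [{"claw":0.7,"x":-0.6,"y":-0.65,"z":-0.5,"wx":0,"wy":0,"wz":0},{"claw":0.7,"x":-0.8,"y":-0.88,"z":-0.5,"wx":0,"wy":0,"wz":0},{"claw":0.7,"x":-0.85,"y":-0.92,"z":0,"wx":0,"wy":0,"wz":0},{"claw":0.7,"x":-0.85,"y":-0.92,"z":0,"wx":0,"wy":0,"wz":0},{"claw":0.7,"x":-0.85,"y":-0.92,"z":0,"wx":0,"wy":0,"wz":0},{"claw":0.7,"x":-0.85,"y":-0.92,"z":0,"wx":0,"wy":0,"wz":0},{"claw":0.7,"x":-0.85,"y":-0.92,"z":0,"wx":0,"wy":0,"wz":0},{"claw":0.7,"x":-0.85,"y":-0.92,"z":0,"wx":0,"wy":0,"wz":0}]}}

```text
time_s: 9.0
ee_pos: [0.502, -0.1378, 0.139]
tcp_rot: [-0.0, 0.261, 0.965, -0.0]
force: [-0.1, 0.4, -0.7]
width: 0.0597
```

Request:
{"op": "play_rows", "data": {"motion": [{"claw":0.7,"x":-0.85,"y":-0.92,"z":0,"wx":0,"wy":0,"wz":0},{"claw":0.7,"x":-0.85,"y":-0.92,"z":0,"wx":0,"wy":0,"wz":0},{"claw":0.7,"x":-0.85,"y":-0.92,"z":0,"wx":0,"wy":0,"wz":0},{"claw":0.7,"x":-0.84,"y":-0.96,"z":0,"wx":0,"wy":0,"wz":0},{"claw":0.7,"x":0,"y":0,"z":0,"wx":0,"wy":0,"wz":0},{"claw":0.7,"x":0,"y":0,"z":0,"wx":0,"wy":0,"wz":0}]}}

```text
time_s: 9.75
ee_pos: [0.523, -0.234, 0.1386]
tcp_rot: [-0.0, 0.261, 0.965, 0.0]
force: [-0.3, 0.5, -0.9]
width: 0.0598
```

```bash
python3 -c "
from h import *
from plant import r
t=r.grab_frame('top')['image'];s=r.grab_frame('side')['image']
rel([.523,-.2355,.053])
cv2.imwrite('pics/x6t.png',t);cv2.imwrite('pics/x6s.png',s)
sr=[.5369,.0104]
G=(0,200,0);R=(0,0,255)
cur=[(circ(sr,.066,.01),G),(circ(sr,.052,.058),R),(circ(sr,.048,.058),R)]
crop(t,235,165,365,275,6,'pics/x6tc.png','top',cur)
crop(s,225,150,365,255,5.5,'pics/x6sc.png','side',cur)
crop(s,325,175,445,330,3.8,'pics/x6l.png')
"
```

```text
t 9.85 tcp [ 0.5233 -0.2335  0.1385] tool units [-0.043 -0.097  4.275] yaw of tool y 59.86 tool z [-4.e-04  1.e-03 -1.e+00] F [ 0.  -0.  -0.2] w 0.0599
q [ 0.54  0.76 -0.34  1.8   0.39  0.64  1.02]
```

View pics/x6tc.png

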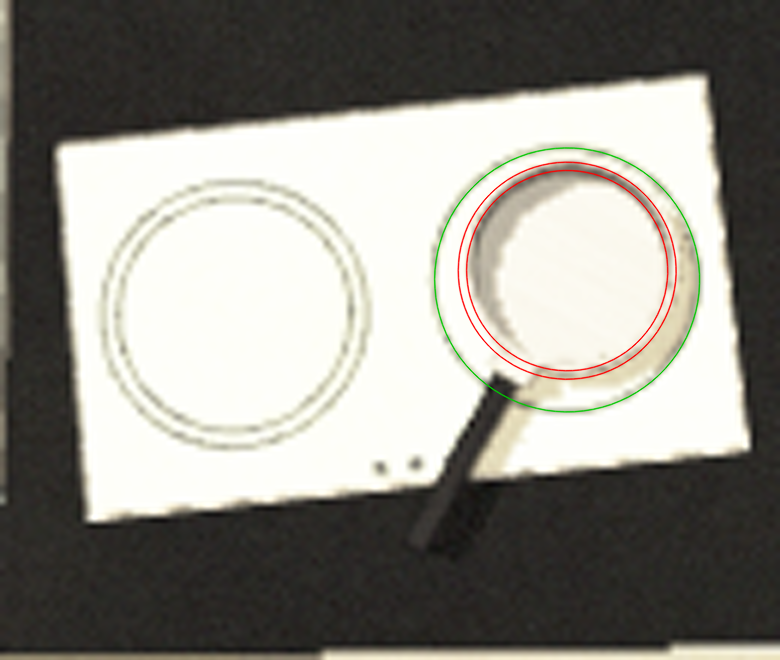

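View pics/x6sc.png

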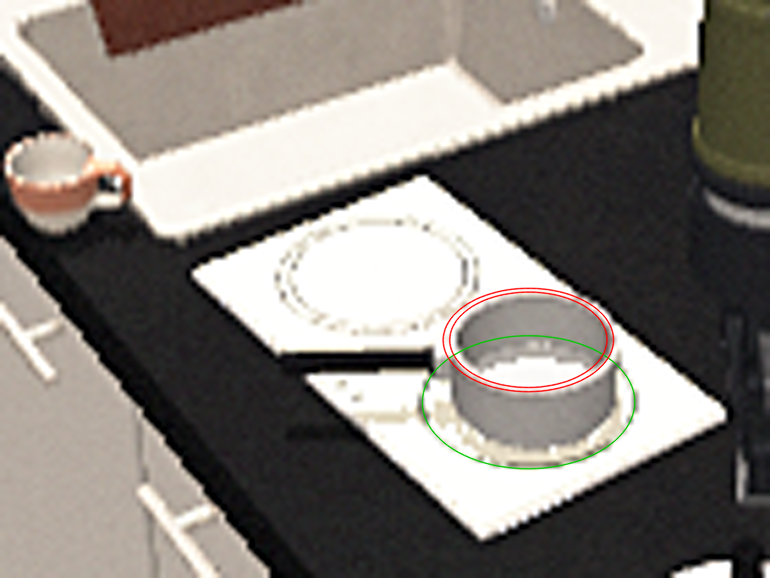

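View pics/x6l.png

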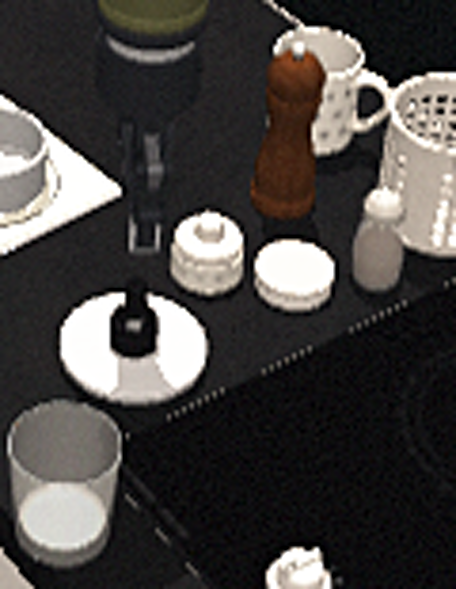

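```bash
python3 -c "
from h import *
print(proj('side',[.5228,-.2356,.07]),proj('side',[.5228,-.2356,.084]), back('top',(385+242.5/8-.5,185+223.5/8-.5),.084), back('top',(385+235/8-.5,185+229.5/8-.5),.048), back('top',(385+223.5/8-.5,185+232.5/8-.5),.02))
g=lambda i:(255*(i/255.)**.45).astype(np.uint8)
s=g(cv2.imread('pics/x6s.png'));t=cv2.imread('pics/x6t.png')
G=(0,200,0);R=(0,0,255)
p=[.536,.007]
cur=[(circ(p,.052,.058),R),(circ(p,.048,.058),R),(circ(p,.052,.01),G)]
crop(s,295,195,345,240,15,'pics/x7s.png','side',cur)
crop(t,305,185,355,232,12,'pics/x7t.png','top',cur)
crop(s,335,215,385,275,9,'pics/x7k.png')
"
```

```text
[[359.933529   252.00702779]] [[360.15325097 248.48352041]] [ 0.52187095 -0.22833814  0.084     ] [ 0.52266754 -0.23375084  0.048     ] [ 0.52384701 -0.23577595  0.02      ]
```

View pics/x7s.png

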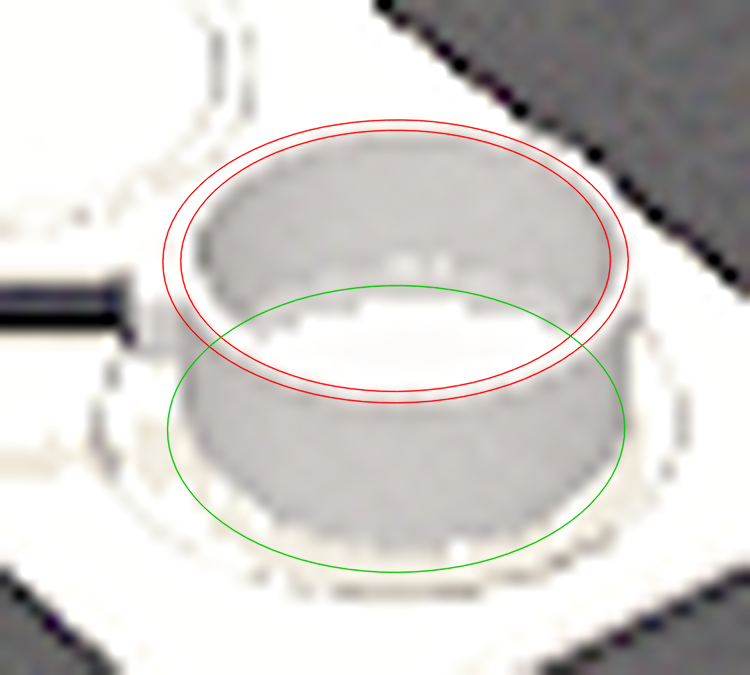

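View pics/x7t.png

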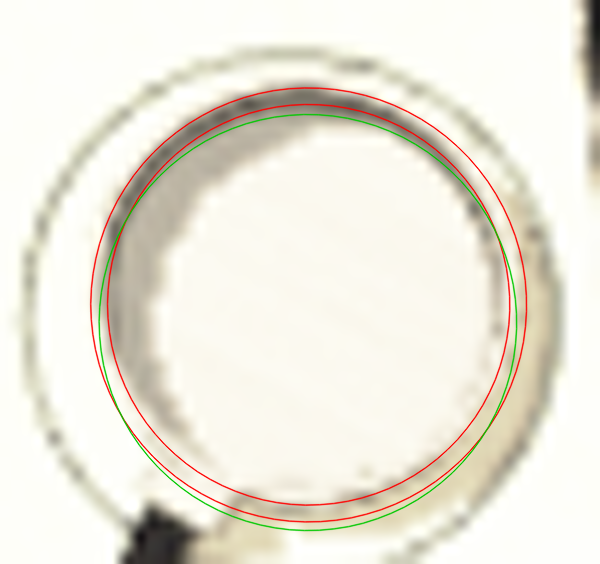

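View pics/x7k.png

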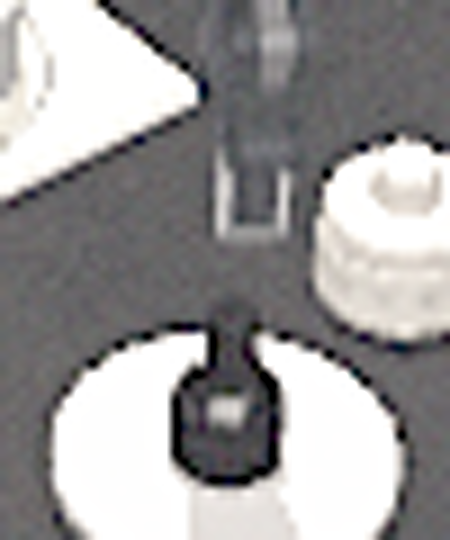

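Request:
{"op": "play_rows", "data": {"motion": [{"claw":0.7,"x":-0.04,"y":-0.1,"z":1,"wx":0,"wy":0,"wz":0},{"claw":0.6,"x":0,"y":0,"z":1,"wx":0,"wy":0,"wz":0},{"claw":0.5,"x":0,"y":0,"z":1,"wx":0,"wy":0,"wz":0},{"claw":0.45,"x":0,"y":0,"z":0.8,"wx":0,"wy":0,"wz":0},{"claw":0.45,"x":0,"y":0,"z":0.42,"wx":0,"wy":0,"wz":0},{"claw":0.45,"x":0,"y":0,"z":0,"wx":0,"wy":0,"wz":0}]}}

```text
time_s: 10.6
ee_pos: [0.523, -0.2368, 0.0535]
tcp_rot: [-0.0, 0.261, 0.965, 0.0]
force: [-0.1, -1.1, -0.8]
width: 0.0383
```

```bash
python3 -c "
from h import *
from plant import r
s=r.grab_frame('side')['image'];t=r.grab_frame('top')['image']
rel([.523,-.2355,.054])
g=lambda i:(255*(i/255.)**.45).astype(np.uint8)
crop(g(s),330,200,390,280,7,'pics/x8s.png');crop(g(t),380,180,450,240,7,'pics/x8t.png')
"
```

```text
t 10.7 tcp [ 0.5235 -0.2373  0.0543] tool units [0.067 0.063 0.016] yaw of tool y 59.74 tool z [ 8.e-04 -2.e-04 -1.e+00] F [ 0.5 -0.3  0. ] w 0.0385
q [ 0.49  0.89 -0.26  1.84  0.46  0.47  0.96]
```

View pics/x8s.png

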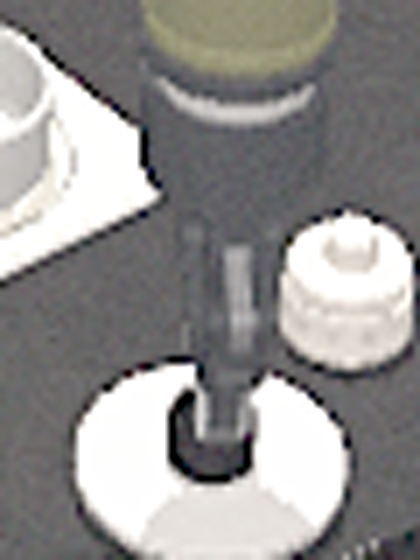

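View pics/x8t.png

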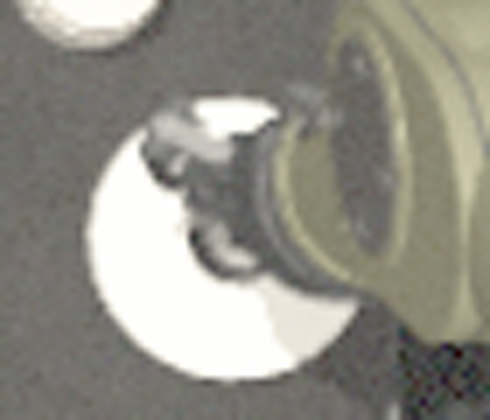

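Request:
{"op": "play_rows", "data": {"motion": [{"claw":0.2,"x":0.03,"y":0.04,"z":0,"wx":0,"wy":0,"wz":0},{"claw":0,"x":0,"y":0,"z":0,"wx":0,"wy":0,"wz":0},{"claw":0,"x":0,"y":0,"z":0,"wx":0,"wy":0,"wz":0},{"claw":0,"x":0,"y":0,"z":0,"wx":0,"wy":0,"wz":0}], "grip_force": 60}}

```text
time_s: 11.2
ee_pos: [0.5232, -0.2366, 0.0544]
tcp_rot: [0.0, 0.261, 0.965, -0.0]
force: [-0.8, -1.3, 5.6]
width: 0.0162
```

Request:
{"op": "play_rows", "data": {"motion": [{"claw":0,"x":0,"y":0,"z":-0.2,"wx":0,"wy":0,"wz":0},{"claw":0,"x":0,"y":0,"z":-0.4,"wx":0,"wy":0,"wz":0},{"claw":0,"x":0,"y":0,"z":-0.4,"wx":0,"wy":0,"wz":0},{"claw":0,"x":0,"y":0,"z":-0.2,"wx":0,"wy":0,"wz":0}]}}

```text
time_s: 11.7
ee_pos: [0.5233, -0.2362, 0.0785]
tcp_rot: [0.0, 0.261, 0.965, 0.0]
force: [-0.7, -0.2, -3.6]
width: 0.0159
```

```bash
python3 -c "
from h import *
from plant import r
s=r.grab_frame('side')['image'];t=r.grab_frame('top')['image']
rel([.523,-.2355,.054])
crop(s,320,190,400,290,6,'pics/x9s.png');crop(t,380,180,450,240,7,'pics/x9t.png')
"
```

```text
t 11.8 tcp [ 0.5233 -0.2364  0.0784] tool units [0.037 0.029 1.222] yaw of tool y 59.74 tool z [ 1.e-03 -2.e-04 -1.e+00] F [ 0.3 -0.6 -3.8] w 0.0159
q [ 0.51  0.85 -0.28  1.84  0.44  0.51  0.97]
```

View pics/x9s.png

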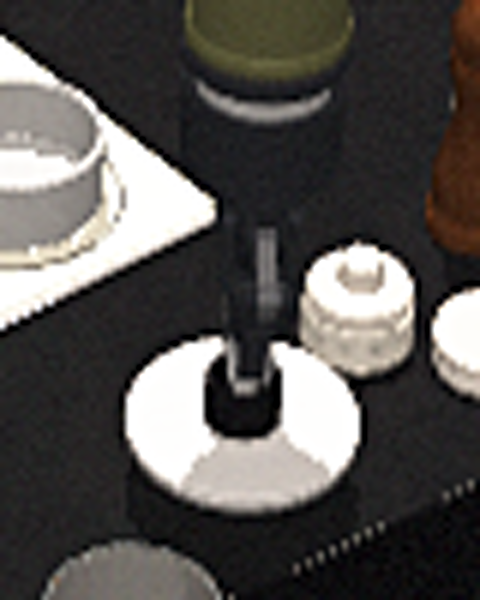

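View pics/x9t.png

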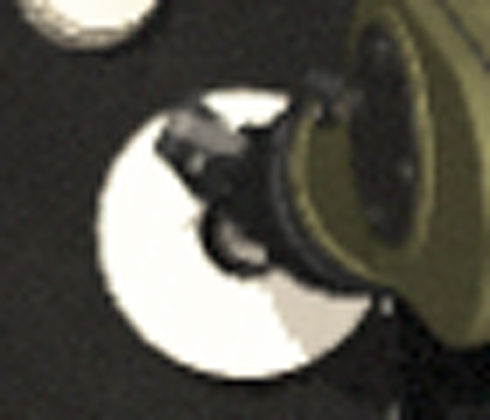

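Request:
{"op": "play_rows", "data": {"motion": [{"claw":0,"x":0,"y":0,"z":-0.5,"wx":0,"wy":0,"wz":0},{"claw":0,"x":0,"y":0,"z":-0.8,"wx":0,"wy":0,"wz":0},{"claw":0,"x":0,"y":0,"z":-0.8,"wx":0,"wy":0,"wz":0},{"claw":0,"x":0.1,"y":0.2,"z":-0.7,"wx":0,"wy":0,"wz":0},{"claw":0,"x":0.2,"y":0.4,"z":-0.6,"wx":0,"wy":0,"wz":0},{"claw":0,"x":0.3,"y":0.6,"z":-0.4,"wx":0,"wy":0,"wz":0},{"claw":0,"x":0.4,"y":0.75,"z":0,"wx":0,"wy":0,"wz":0},{"claw":0,"x":0.4,"y":0.8,"z":0,"wx":0,"wy":0,"wz":0}]}}

```text
time_s: 12.8
ee_pos: [0.5262, -0.1727, 0.1535]
tcp_rot: [-0.001, 0.261, 0.965, 0.0]
force: [0.2, -0.8, -2.9]
width: 0.0158
```

Request:
{"op": "play_rows", "data": {"motion": [{"claw":0,"x":0.41,"y":0.8,"z":0,"wx":0,"wy":0,"wz":0},{"claw":0,"x":0.41,"y":0.8,"z":0,"wx":0,"wy":0,"wz":0},{"claw":0,"x":0.41,"y":0.8,"z":0,"wx":0,"wy":0,"wz":0},{"claw":0,"x":0.41,"y":0.8,"z":0,"wx":0,"wy":0,"wz":0},{"claw":0,"x":0.41,"y":0.8,"z":0,"wx":0,"wy":0,"wz":0},{"claw":0,"x":0.41,"y":0.8,"z":0,"wx":0,"wy":0,"wz":0},{"claw":0,"x":0.41,"y":0.8,"z":0,"wx":0,"wy":0,"wz":0},{"claw":0,"x":0.41,"y":0.8,"z":0,"wx":0,"wy":0,"wz":0}]}}

```text
time_s: 13.8
ee_pos: [0.5344, -0.0298, 0.1539]
tcp_rot: [0.0, 0.261, 0.965, 0.0]
force: [-0.4, 0.4, -3.4]
width: 0.0161
```

Request:
{"op": "play_rows", "data": {"motion": [{"claw":0,"x":0.4,"y":0.7,"z":0,"wx":0,"wy":0,"wz":0},{"claw":0,"x":0.3,"y":0.5,"z":0,"wx":0,"wy":0,"wz":0},{"claw":0,"x":0.2,"y":0.4,"z":0,"wx":0,"wy":0,"wz":0},{"claw":0,"x":0,"y":0.15,"z":0,"wx":0,"wy":0,"wz":0},{"claw":0,"x":0,"y":0,"z":0,"wx":0,"wy":0,"wz":0},{"claw":0,"x":0,"y":0,"z":0,"wx":0,"wy":0,"wz":0}]}}

```text
time_s: 14.55
ee_pos: [0.5364, 0.0075, 0.1538]
tcp_rot: [-0.0, 0.262, 0.965, -0.0]
force: [-0.2, 0.6, -3.2]
width: 0.0158
```

```bash
python3 -c "
from h import *
from plant import r
print(back('top',(414.4,213.1),.0445))
s=r.grab_frame('side')['image'];t=r.grab_frame('top')['image']
rel([.537,.008,.105])
st=r.get_state(); p=st['ee_pos']; z0=p[2]-.0535
pan=[.537,.008];G=(0,200,0);R=(0,0,255);B=(255,0,0)
cur=[(circ(pan,.052,.058),G),(circ(p,.059,z0+.02),R),(circ(p,.059,z0+.011),B)]
cv2.imwrite('pics/xas0.png',s);cv2.imwrite('pics/xat0.png',t)
crop(s,270,130,370,230,6,'pics/xas.png','side',cur);crop(t,270,150,380,250,6,'pics/xat.png','top',cur)
"
```

```text
[ 0.52316922 -0.23606324  0.0445    ]
t 14.65 tcp [0.5364 0.0077 0.1538] tool units [-0.019  0.032  2.441] yaw of tool y 59.69 tool z [-2.e-04 -3.e-04 -1.e+00] F [-0.1  1.4 -2.9] w 0.0161
q [ 0.07  0.7  -0.29  1.91  0.33  0.59  0.61]
```

View pics/xas.png

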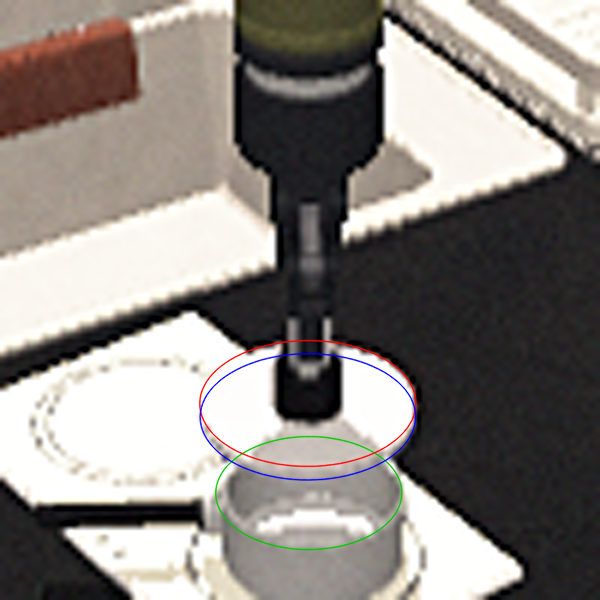

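View pics/xat.png

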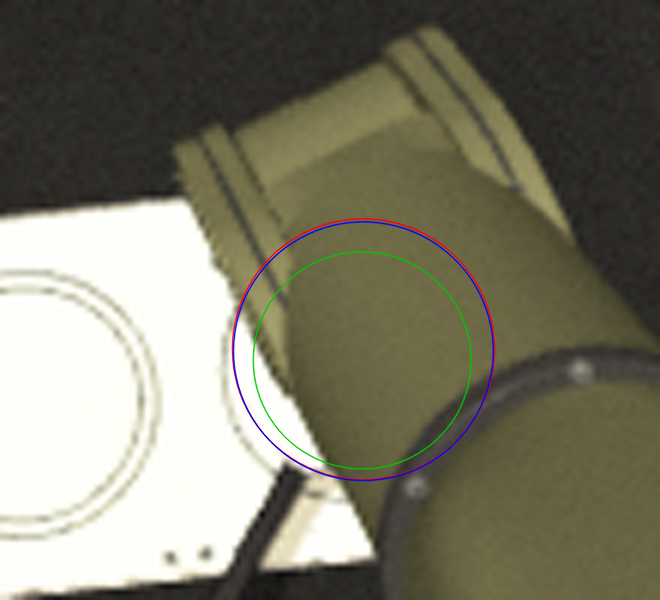

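Request:
{"op": "play_rows", "data": {"motion": [{"claw":0,"x":-0.02,"y":0,"z":0.5,"wx":0,"wy":0,"wz":0},{"claw":0,"x":0,"y":0,"z":0.6,"wx":0,"wy":0,"wz":0},{"claw":0,"x":0,"y":0,"z":0.5,"wx":0,"wy":0,"wz":0},{"claw":0,"x":0,"y":0,"z":0.3,"wx":0,"wy":0,"wz":0},{"claw":0,"x":0,"y":0,"z":0,"wx":0,"wy":0,"wz":0}]}}

```text
time_s: 15.28
ee_pos: [0.5364, 0.0081, 0.1152]
tcp_rot: [-0.001, 0.261, 0.965, -0.0]
force: [0.0, -0.3, -2.9]
width: 0.0161
```

```bash
python3 -c "
from h import *
from plant import r
s=r.grab_frame('side')['image'];t=r.grab_frame('top')['image']
rel([.537,.008,.1024])
cv2.imwrite('pics/xbs0.png',s)
g=lambda i:(255*(i/255.)**.7).astype(np.uint8)
crop(g(s),290,170,350,245,8,'pics/xbs.png','side');crop(t,270,150,380,250,6,'pics/xbt.png','top')
"
```

```text
t 15.38 tcp [0.537  0.0082 0.116 ] tool units [-0.006 -0.008  0.678] yaw of tool y 59.75 tool z [ 3.e-04  2.e-04 -1.e+00] F [ 0.4 -0.5 -2.4] w 0.0163
q [ 0.05  0.76 -0.25  1.93  0.37  0.5   0.58]
```

View pics/xbs.png

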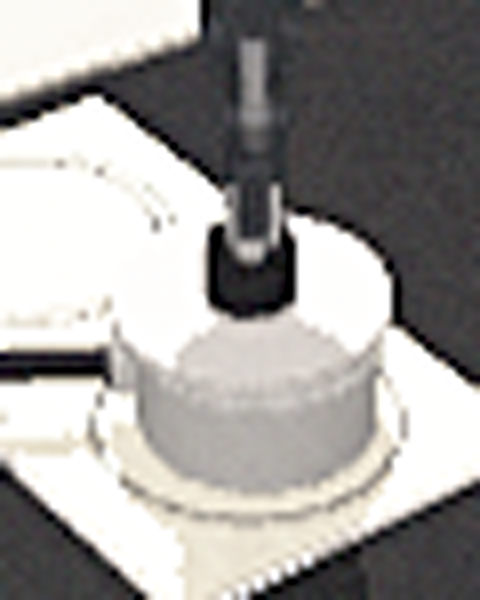

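Request:
{"op": "play_rows", "data": {"motion": [{"claw":0,"x":-0.06,"y":-0.02,"z":0.15,"wx":0,"wy":0,"wz":0},{"claw":0,"x":0,"y":0,"z":0.15,"wx":0,"wy":0,"wz":0},{"claw":0,"x":0,"y":0,"z":0.15,"wx":0,"wy":0,"wz":0},{"claw":0,"x":0,"y":0,"z":0,"wx":0,"wy":0,"wz":0}]}}

```text
time_s: 15.88
ee_pos: [0.5376, 0.0072, 0.1066]
tcp_rot: [-0.0, 0.261, 0.965, 0.0]
force: [-0.9, 0.4, -3.7]
width: 0.0162
```

```bash
python3 -c "
from h import *
rel([.537,.008,.1024])"
```

```text
t 15.88 tcp [0.5376 0.0072 0.1066] tool units [0.044 0.019 0.212] yaw of tool y 59.75 tool z [-2.e-04  1.e-04 -1.e+00] F [-0.9  0.4 -3.7] w 0.0162
q [ 0.05  0.77 -0.24  1.93  0.37  0.48  0.58]
```

Request:
{"op": "play_rows", "data": {"motion": [{"claw":0,"x":0,"y":0,"z":0.12,"wx":0,"wy":0,"wz":0},{"claw":0,"x":0,"y":0,"z":0.1,"wx":0,"wy":0,"wz":0},{"claw":0,"x":0,"y":0,"z":0,"wx":0,"wy":0,"wz":0}]}}

```text
time_s: 16.25
ee_pos: [0.5376, 0.0071, 0.1025]
tcp_rot: [0.0, 0.261, 0.965, 0.0]
force: [0.2, -0.6, -2.3]
width: 0.0164
```

```bash
python3 -c "
from h import *
rel([.537,.008,.1024])"
```

```text
t 16.25 tcp [0.5376 0.0071 0.1025] tool units [0.049 0.023 0.006] yaw of tool y 59.74 tool z [ 0. -0. -1.] F [ 0.2 -0.6 -2.3] w 0.0164
q [ 0.04  0.78 -0.24  1.94  0.38  0.47  0.58]
```

Request:
{"op": "play_rows", "data": {"motion": [{"claw":0,"x":0,"y":0,"z":0.06,"wx":0,"wy":0,"wz":0},{"claw":0,"x":0,"y":0,"z":0,"wx":0,"wy":0,"wz":0}]}}

```text
time_s: 16.5
ee_pos: [0.5376, 0.007, 0.1023]
tcp_rot: [0.0, 0.261, 0.965, -0.0]
force: [-3.0, -0.7, 7.9]
width: 0.0167
```

Request:
{"op": "play_rows", "data": {"motion": [{"claw":0.3,"x":0,"y":0,"z":0,"wx":0,"wy":0,"wz":0},{"claw":0.5,"x":0,"y":0,"z":0,"wx":0,"wy":0,"wz":0},{"claw":0.8,"x":0,"y":0,"z":-0.2,"wx":0,"wy":0,"wz":0},{"claw":0.8,"x":0,"y":0,"z":0,"wx":0,"wy":0,"wz":0},{"claw":0.8,"x":0,"y":0,"z":0,"wx":0,"wy":0,"wz":0}]}}

```text
time_s: 17.12
ee_pos: [0.5377, 0.0071, 0.1053]
tcp_rot: [0.0, 0.261, 0.965, 0.0]
force: [0.4, -0.5, -0.8]
width: 0.0684
```

```bash
python3 -c "
from h import *
from plant import r
s=r.grab_frame('side')['image'];t=r.grab_frame('top')['image']
rel([.537,.0075,.071])
c=[.537,.0075];G=(0,200,0);R=(0,0,255);B=(255,0,0)
cur=[(circ(c,.059,.068),R),(circ(c,.059,.059),B),(circ(c,.052,.01),G)]
cv2.imwrite('pics/xcs0.png',s)
g=lambda i:(255*(i/255.)**.7).astype(np.uint8)
crop(g(s),290,170,350,245,8,'pics/xcs.png','side',cur);crop(g(s),290,170,350,245,8,'pics/xcs2.png');crop(t,270,150,380,250,6,'pics/xct.png','top',cur)
"
```

```text
t 17.23 tcp [0.5376 0.0072 0.1052] tool units [0.033 0.    1.711] yaw of tool y 59.74 tool z [-1.e-04  1.e-04 -1.e+00] F [-0.2  0.8  0.6] w 0.068
q [ 0.05  0.77 -0.24  1.93  0.37  0.48  0.58]
```

View pics/xcs.png

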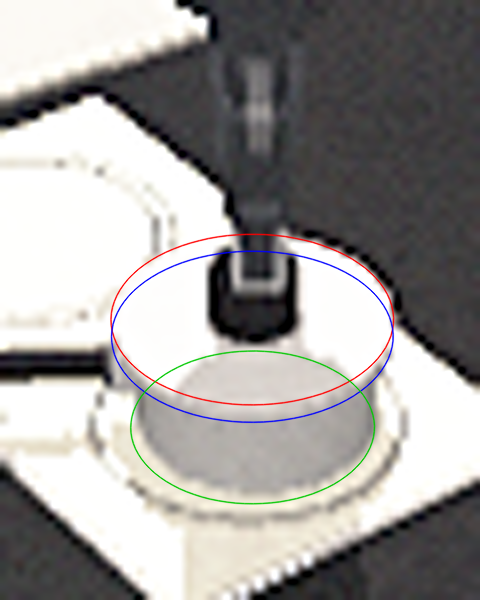

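View pics/xcs2.png

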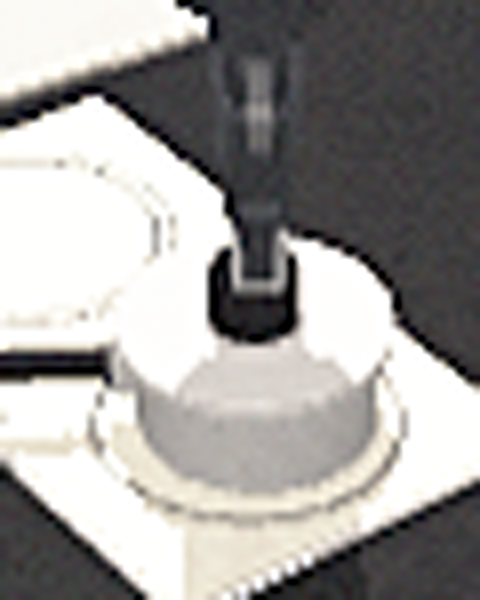

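View pics/xct.png

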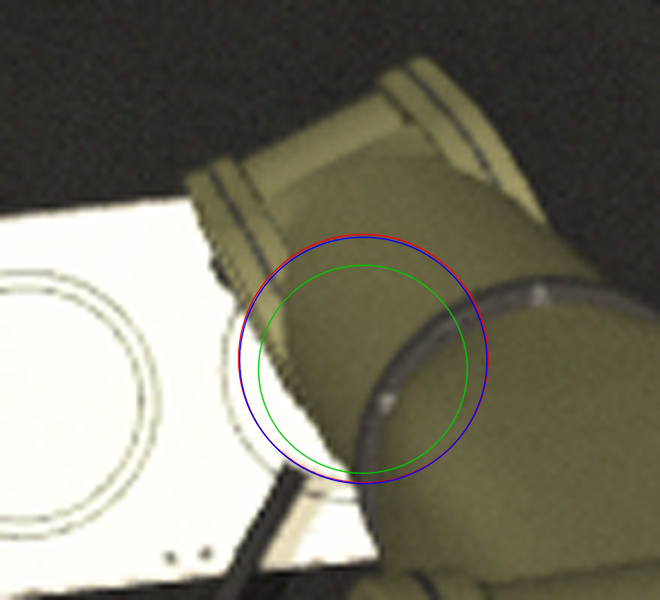

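Request:
{"op": "play_rows", "data": {"motion": [{"claw":0.8,"x":0.02,"y":0,"z":0.5,"wx":0,"wy":0,"wz":0},{"claw":0.75,"x":0,"y":0,"z":0.6,"wx":0,"wy":0,"wz":0},{"claw":0.7,"x":0,"y":0,"z":0.35,"wx":0,"wy":0,"wz":0},{"claw":0.65,"x":0,"y":0,"z":0.15,"wx":0,"wy":0,"wz":0},{"claw":0.6,"x":0,"y":0,"z":0,"wx":0,"wy":0,"wz":0}], "grip_force": 40}}

```text
time_s: 17.85
ee_pos: [0.5371, 0.0074, 0.073]
tcp_rot: [-0.0, 0.261, 0.965, -0.0]
force: [-0.4, -0.9, 1.3]
width: 0.0513
```

```bash
python3 -c "
from h import *
from plant import r
s=r.grab_frame('side')['image']
rel([.537,.0075,.073])
g=lambda i:(255*(i/255.)**.5).astype(np.uint8)
crop(g(s),290,150,350,235,7,'pics/xds.png')
"
```

```text
t 17.9 tcp [0.5374 0.0074 0.0733] tool units [ 0.019 -0.005  0.015] yaw of tool y 59.75 tool z [ 2.e-04  1.e-04 -1.e+00] F [-1.1 -0.9  0. ] w 0.051
q [ 0.02  0.83 -0.21  1.95  0.4   0.4   0.56]
```

View pics/xds.png

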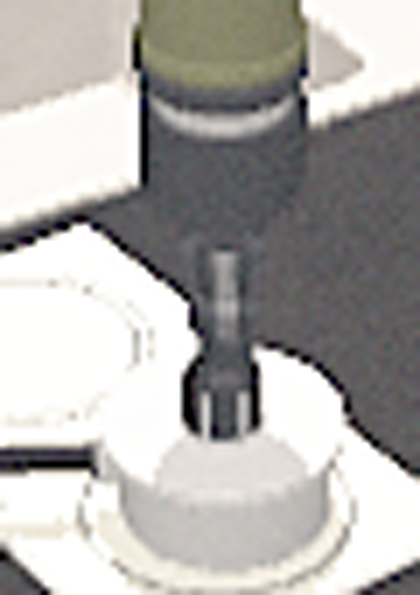

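Fingers straddle the collar just above the disc and nothing is touching. I close gently.

Request:
{"op": "play_rows", "data": {"motion": [{"claw":0.5,"x":0,"y":0,"z":0,"wx":0,"wy":0,"wz":0},{"claw":0.45,"x":0,"y":0,"z":0,"wx":0,"wy":0,"wz":0},{"claw":0.4,"x":0,"y":0,"z":0,"wx":0,"wy":0,"wz":0},{"claw":0.3,"x":0,"y":0,"z":0,"wx":0,"wy":0,"wz":0},{"claw":0.2,"x":0,"y":0,"z":0,"wx":0,"wy":0,"wz":0},{"claw":0.2,"x":0,"y":0,"z":0,"wx":0,"wy":0,"wz":0}]}}

```text
time_s: 18.65
ee_pos: [0.5375, 0.0073, 0.0739]
tcp_rot: [0.0, 0.261, 0.965, 0.0]
force: [-0.5, -0.3, 5.8]
width: 0.0385
```

```bash
python3 -c "
from h import *
rel([.537,.0075,.073])"
```

```text
t 18.65 tcp [0.5375 0.0073 0.0739] tool units [ 0.028 -0.003  0.044] yaw of tool y 59.76 tool z [ 8.e-04 -2.e-04 -1.e+00] F [-0.5 -0.3  5.8] w 0.0385
q [ 0.03  0.83 -0.21  1.95  0.4   0.4   0.56]
```

Request:
{"op": "play_rows", "data": {"motion": [{"claw":0.2,"x":0,"y":0,"z":-0.1,"wx":0,"wy":0,"wz":0},{"claw":0.2,"x":0,"y":0,"z":-0.2,"wx":0,"wy":0,"wz":0},{"claw":0.2,"x":0,"y":0,"z":-0.3,"wx":0,"wy":0,"wz":0},{"claw":0.2,"x":0,"y":0,"z":-0.3,"wx":0,"wy":0,"wz":0},{"claw":0.2,"x":0,"y":0,"z":-0.1,"wx":0,"wy":0,"wz":0}]}}

```text
time_s: 19.27
ee_pos: [0.5376, 0.0074, 0.0938]
tcp_rot: [0.0, 0.261, 0.965, 0.0]
force: [-1.3, -0.7, -1.6]
width: 0.0382
```

```bash
python3 -c "
from h import *
from plant import r
s=r.grab_frame('side')['image']
rel([.537,.0075,.073])
g=lambda i:(255*(i/255.)**.7).astype(np.uint8)
crop(g(s),290,150,350,235,7,'pics/xes.png')
"
```

```text
t 19.32 tcp [0.5376 0.0073 0.0939] tool units [ 0.03  -0.009  1.043] yaw of tool y 59.74 tool z [ 9.e-04  2.e-04 -1.e+00] F [-0.9 -0.1 -0.5] w 0.0381
q [ 0.04  0.79 -0.23  1.94  0.38  0.45  0.57]
```

View pics/xes.png

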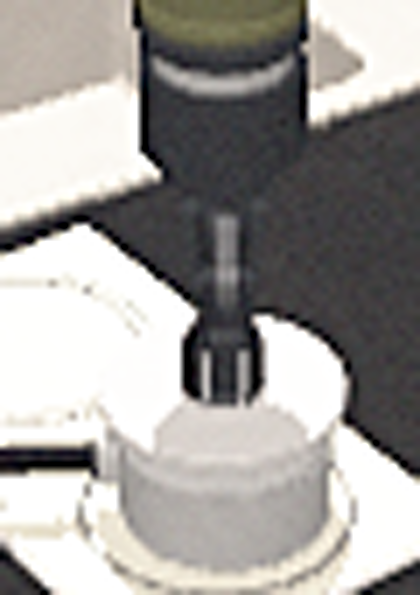

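The outer lid rises alone and level, and the force reads about its own weight. I keep lifting: 110 mm in total.

Request:
{"op": "play_rows", "data": {"motion": [{"claw":0.2,"x":0,"y":0,"z":-0.3,"wx":0,"wy":0,"wz":0},{"claw":0.2,"x":0,"y":0,"z":-0.5,"wx":0,"wy":0,"wz":0},{"claw":0.2,"x":0,"y":0,"z":-0.6,"wx":0,"wy":0,"wz":0},{"claw":0.2,"x":0,"y":0,"z":-0.6,"wx":0,"wy":0,"wz":0},{"claw":0.2,"x":0,"y":0,"z":-0.6,"wx":0,"wy":0,"wz":0},{"claw":0.2,"x":0,"y":0,"z":-0.6,"wx":0,"wy":0,"wz":0},{"claw":0.2,"x":0,"y":0,"z":-0.5,"wx":0,"wy":0,"wz":0},{"claw":0.2,"x":0,"y":0,"z":-0.4,"wx":0,"wy":0,"wz":0}]}}

```text
time_s: 20.32
ee_pos: [0.5373, 0.0073, 0.176]
tcp_rot: [0.0, 0.261, 0.965, 0.0]
force: [0.3, 1.0, -0.9]
width: 0.038
```

Request:
{"op": "play_rows", "data": {"motion": [{"claw":0.2,"x":0,"y":0,"z":-0.3,"wx":0,"wy":0,"wz":0},{"claw":0.2,"x":0,"y":0,"z":-0.2,"wx":0,"wy":0,"wz":0},{"claw":0.2,"x":0,"y":0,"z":0,"wx":0,"wy":0,"wz":0},{"claw":0.2,"x":0,"y":0,"z":0,"wx":0,"wy":0,"wz":0}]}}

```text
time_s: 20.82
ee_pos: [0.5371, 0.0073, 0.185]
tcp_rot: [-0.0, 0.261, 0.965, -0.0]
force: [0.8, -0.4, -2.0]
width: 0.0377
```

```bash
python3 -c "
from h import *
from plant import r
s=r.grab_frame('side')['image'];t=r.grab_frame('top')['image']
rel([.537,.0075,.073])
c=[.537,.0075];G=(0,200,0)
cur=[(circ(c,.051,.063),G),(circ(c,.009,.132),G)]
cv2.imwrite('pics/xft.png',t);cv2.imwrite('pics/xfs0.png',s)
crop(s,270,120,370,235,5,'pics/xfs.png');crop(s,270,120,370,235,5,'pics/xfs2.png','side',cur)
"
```

```text
t 20.93 tcp [0.5371 0.0073 0.185 ] tool units [4.000e-03 7.000e-03 5.599e+00] yaw of tool y 59.75 tool z [-7.e-04  0.e+00 -1.e+00] F [ 1.  -0.2 -2.1] w 0.0379
q [ 0.09  0.65 -0.31  1.88  0.31  0.66  0.64]
```

View pics/xfs.png

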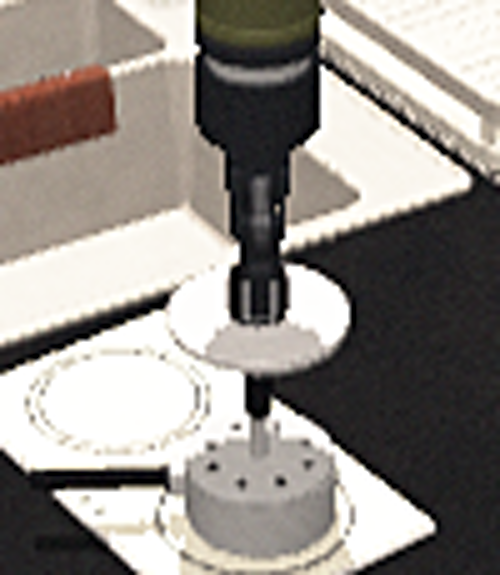

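View pics/xfs2.png

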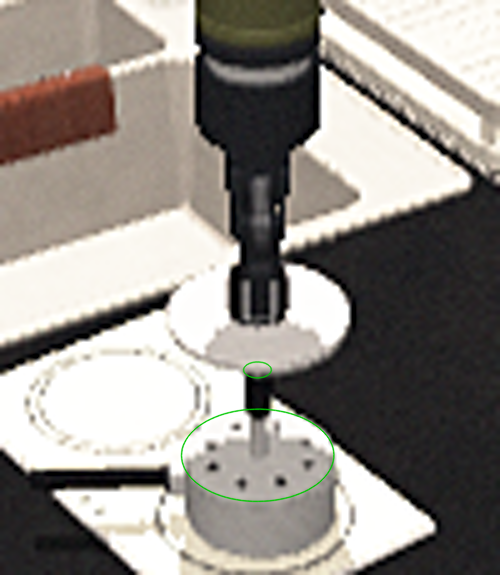

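View pics/xft.png

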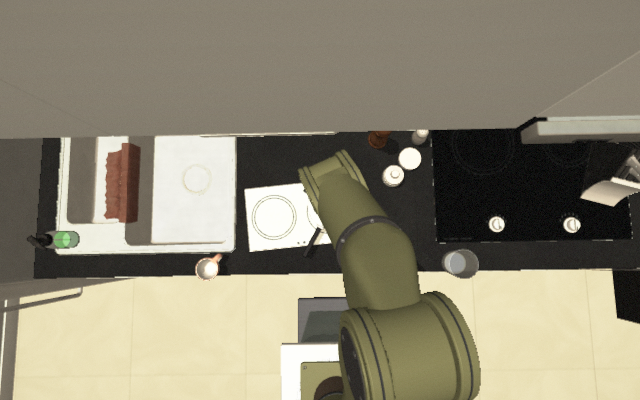

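View pics/xfs0.png

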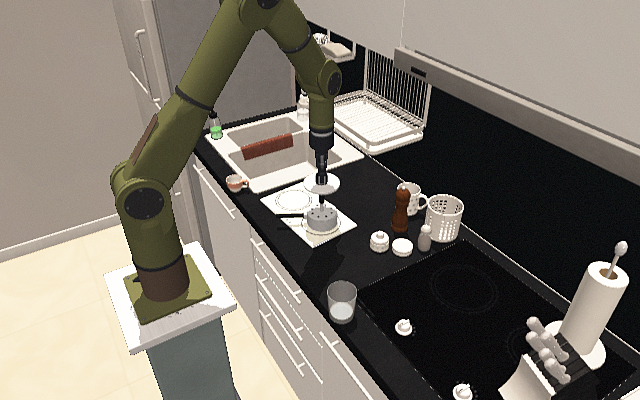

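```bash
python3 -c "
from plant import r
print(r.hand_in()); s=r.get_state(); print(s['time_s'],s['ee_pos'],s['width'],s['force'])"
```

```text
the job is handed in; nothing more can be done
None
the job is handed in; nothing more can be done
```

I completed the task and handed it in at about 21 s on the robot clock. Handing in gives no verdict, and the arm state could not be read afterwards, so the checks below are from just before it.

- **Pan:** I gripped it by the handle and slid it flat onto the single-ring zone. On the way I turned it about 20° because joint 6 was near its range limit. The last estimate puts the pan 1–3 mm from the ring's centre, and it looks upright.
- **Lid pair:** I carried both lids together by the knob. They lowered into the pan without catching, and a firm contact (7.9 N) came at the expected seated height before I let go.
- **Outer lid:** I lifted it alone by the collar. It is held level about 111 mm above where it lay (fingers 38 mm apart), with its skirt about 38 mm above the inner lid's knob.
- **Inner lid:** It looks seated, level and centred in the pan.
- **Bystanders:** None looks moved in the last side and top pictures.

**Check that disagreed:** the side and top cameras differed by about 2 mm on the pan's position. I aimed between the two, and the lid still went in without contact.

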